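# Packing up the stall: hook the goods in, box them, pin the chest

### The arm

A 6-joint arm with a two-finger parallel gripper is mounted at the origin on the work surface. World frame = base frame: x ahead of the robot, y to its left, z up, the work surface at z = 0. Lengths are in m, angles in rad, forces in N, time in s.
With the tool pointing down it reaches from about 0.35 to 0.775 m from the base axis. Payload 5.5 kg.
Tool frame: the origin (TCP) lies at the very end of the fingers, on their centre line; the grasp point (between the pads) lies 19 mm behind it (bot.grip_depth is the distance from the TCP to the grasp point, in m); z points along the fingers, y is the direction in which the jaws open and shut (so a half turn about z gives the same grasp; the last joint's range is limited). The gripper opens to 85 mm and grips with 20 to 120 N. Pads are 22 mm wide; open, the fingers measure 114 mm over their backs; the gripper's body (76 mm by 85 mm) begins 54 mm behind the grasp point. The pads swing forward as they close: fully open they stand 13 mm farther back than shut.
Start: joints at [1.21, 0.313, 0.046, 1.304, 0, 1.431], TCP at [0.126, 0.561, 0.231] pointing down, gripper open.
Joint ranges: [-2.76, 2.76], [-0.86, 1.69], [-1.03, 1.26], [-2.2, 2.34], [-1.47, 1.5], [-3.14, 3.14]. Speed limits (rad/s): [2.57, 2.57, 3.14, 3.14, 3.14, 3.14].

### API

Orientations are given as a unit quaternion [x, y, z, w].
In Python, from bench import read_state, camera, calibration, job, bot gives the robot as it stands.
- The arm moves only by the shell command python3 -m crank 'ROWS'. ROWS is JSON, one flat list of numbers, 7 for each row, row after row: the turn, a rotation vector about the tool's x, y, z in rad, then the shift along the tool's x, y, z in m, then the closure, from 0 (fully open) to 1 (shut). In form: [rx, ry, rz, dx, dy, dz, grip, rx, ry, rz, dx, dy, dz, grip, ...]. A call has 1 to 10 rows; each row shifts and turns the commanded pose from where the row before left it, along the tool's axes as they then stand; what a row does not reach is not made up. A row lasts 1/8 s, in which the tool goes at most 62.5 mm and 10.7 degrees, less where a joint would pass 70% of its speed; a pose out of reach is approached as far as the arm can. A call is refused whole if a number of a shift passes 0.0625 or a number of a turn 0.188, either way. A call with a gripper value outside its range is refused whole. The fingers move at their own pace and stop on an object; the grip force is fixed at half the most. Time passes only in rows, so rows that do not move let the fingers close. It gives the time, the measured TCP pose, the force and the opening at its end, in the units of the state.
- read_state(): the state, without advancing time (a new reading comes with each control period).
- camera(name): name is "scene" or "side" or "wrist"; returns the picture (400x640x3 uint8, blue, green, red); there is no depth.
- calibration(name): a dict with "mtx" (3x3 intrinsics, pixels), "rvec" (rotation vector, rad) and "tvec" (3), from world to camera coordinates, as OpenCV has them; the wrist camera has in their place "tool_from_camera" (4x4, takes a point from camera to tool coordinates, whose origin is the TCP and whose axes are the flange's). Camera axes: x right, y down, z forward; pixel columns grow to the right and rows downward; lengths in m; the calibration is good to about 2 mm. A picture is of the moment at which its call begins: read the wrist's pose just before it. calibration takes no time and is no camera call.
- job.hand_in(): hands the job in, once; it reports no verdict.
The state is a dict: "time": time; "joint_pos": joint angles; "dq": joint speeds; "effort": joint torques, N m; "eef_pos": TCP position; "ee_rot": TCP orientation; "contact_force": force on the tool from outside, world axes, zero at the start; "ft_torque": the same for the moment, N m; "grip_width": opening from 0.0 (shut) to 1.0 (fully open).
Only numpy, scipy, OpenCV 4.12 (cv2) and the standard library are available. Lean on these libraries where they do the work, as an engineer would, in place of code of your own. Each camera call takes 0.05 s, during which the arm holds its last target.

### The job

Pack up the goods from the back of the stall: with the pull hook, draw the mug, the steel ring and the padlock (whichever of them are there) off the grey felt runner to your side of it, not touching them with the hand while they are still on the felt, and put them in the steel chest. Then shut the lid and push the headed pin through the hasp, fork and lug, until its head is home against the fork. Hang the hook back on its wooden stand as it was, and leave the hand plane, the oil can and the hammer where they are.

Things in the scene. Friction and masses are not known exactly. Their poses are not given: they have to be found in the camera images.
- hook: Pull hook: flat-sided wooden handle 150 long, 22 wide, 26 high; steel rod 10 in diameter goes on from it along the hook's +x, then bends straight down (-z) into a tip. Origin on the handle's axis, at a good place to grip (handle reaches 85 behind it and 65 ahead of it). Mass 0.25 kg. On its stand the axis lies 100 above the table, handle on the rear rest, rod on the front one, tip hanging down.
- hook_tip (a point): Lower end of the hook's tip: 170 ahead (+x) of the hook's origin and 70 below it. The tip is 10 thick and straight, so that 65 fits under the rod.
- stand: Fixed wooden stand of the hook: base 210 x 60 x 12, with two notched uprights 12 thick (along x). Origin on the table under the hook's origin; its +x points the way of the hook when hung, with the hook's origin at (0, 0, 100) in its frame. Rear rest at x = -60: notch 30 wide for the handle, floor at 87, cheeks to 105. Front rest at x = +110: notch 18 wide for the rod, floor at 95, cheeks to 113.
- runner: Grey felt runner lying flat along the back of the table: 230 (x) by 1300 (y). Origin in the middle of its near edge; the felt lies from there to +x. Goods on it are to be moved with the hook only.
- mug: Small white enamel mug, 58 in diameter, 62 high, wall 3, loop handle at its +y (up to 37 beyond the wall). Origin at the centre of its underside. 0.16 kg. May be absent.
- mug_eye (a point): Centre of the mug's open mouth, at rim height; the hook's tip goes down into it.
- ring: Flat steel mooring ring, outer diameter 70, hole 48, 18 thick, lying flat. Origin at the centre of its underside. 0.25 kg. May be absent.
- ring_eye (a point): Centre of the ring's hole, at its upper face.
- padlock: Big brass padlock lying flat: body 50 x 50 x 26, its centre 20 behind (-x) the origin, steel shackle (stock 8) on its +x side to 45 ahead of the origin. Origin on the table under the middle of its length. 0.3 kg. May be absent.
- padlock_eye (a point): Middle of the opening inside the padlock's shackle (about 30 wide, 32 long along its x), at mid-thickness, 13 above the underside.
- chest: Open steel tool chest, fixed: 220 deep (x), 300 wide (y), 105 high without lid, walls and floor 5. Origin at the centre of its underside; hinge along y at x = +110, z = 105; the front with the hasp fork is its -x face. The fork is two upright steel plates 8 thick, 12 apart, standing out 56 from the front at mid-width, with 13.5 holes along y, 42 out from the front and 75 above the table.
- lid (a joint): Angle of the chest's lid (rad): 0 shut, about 1.7 upright and leaning a little back, end stop at 1.9. Stiff hinge: the lid stays where left, and takes about 5 N at its free edge to move. Lid panel 220 x 300, 8 thick, outer face 8 from the hinge plane (upper when shut); a steel strap 24 wide at mid-width reaches 57 beyond the free edge (4 proud of the lid) and carries the lug, a plate 8 thick with a 15 hole, which enters the fork as the lid shuts.
- lid_edge (a point): Middle of the lid's free edge, on the outer face.
- hasp_right (a point): Mouth of the fork's hole on the outer face of the plate on the chest's +y side (usually towards the robot).
- hasp_left (a point): Mouth of the fork's hole on the outer face of the plate on the chest's -y side; the holes' axis runs from one mouth to the other, 28 long.
- pin: Headed steel pin lying on the table: square block head 36 long, 22 wide, 22 high to be gripped, round shank 10 in diameter going out 50 along its +x, last 12 tapered. Origin at the centre of the head's underside, the axis 11 above. 0.14 kg. May go in from either side.
- pin_seat (a point): On the pin's axis, on the head face from which the shank comes: 18 ahead of the origin; it comes against the fork when home.
- pin_tip (a point): End of the pin's shank, on its axis, 50 ahead of pin_seat.
- plane: Wooden hand plane on the felt, about 170 x 55 x 98, to be left alone. Origin at the centre of its underside.
- oilcan: Copper oil can on the felt, 64 in diameter, 135 high, to be left alone. Origin at the centre of its underside.
- hammer: Hammer lying on the table beside the hook's stand, to be left alone.

How it is judged:
On the way, in this order (a step that is already met when the one before it is completed fails the run):
1. all the goods lie in the chest (x of mug in the frame of chest between -0.108 and 0.108 m and y of mug in the frame of chest between -0.148 and 0.148 m and z of mug in the frame of chest between -0.005 and 0.1 m and x of ring in the frame of chest between -0.108 and 0.108 m and y of ring in the frame of chest between -0.148 and 0.148 m and z of ring in the frame of chest between -0.005 and 0.1 m and x of padlock in the frame of chest between -0.108 and 0.108 m and y of padlock in the frame of chest between -0.148 and 0.148 m and z of padlock in the frame of chest between -0.005 and 0.1 m), for 0.2 s.
2. the lid is shut (value of joint lid below 0.04 rad), for 0.2 s.
3. the pin is through the lug and fork, its head home (((distance between pin_seat and hasp_right below 0.006 m and distance between pin_tip and hasp_left below 0.03 m) or (distance between pin_seat and hasp_left below 0.006 m and distance between pin_tip and hasp_right below 0.03 m))), for 0.2 s.
At the end, for the whole second after the job is handed in: All of the mug, ring and padlock present are in the chest; lid shut (within 0.04 rad); pin through fork and lug, head within 6 mm of the fork; hook back on its stand, tip down and forward (within 40 mm along, 12 mm across, 10 mm in height); pin and hook at rest (all of step 1 and x of hook in the frame of stand between -0.04 and 0.04 m and y of hook in the frame of stand between -0.012 and 0.012 m and z of hook in the frame of stand between 0.09 and 0.112 m and y of hook_tip in the frame of stand between -0.03 and 0.03 m and x of hook_tip in the frame of stand between 0.12 and 0.22 m and angle between hook's own z axis and vertical below 0.3 rad and value of joint lid below 0.04 rad and ((distance between pin_seat and hasp_right below 0.006 m and distance between pin_tip and hasp_left below 0.03 m) or (distance between pin_seat and hasp_left below 0.006 m and distance between pin_tip and hasp_right below 0.03 m)) and linear speed of each of pin, hook below 0.02 m/s); the robot touches nothing.
It fails at once if the robot touches the mug while it is still on the felt runner (world x of mug above 0.68 m and height (world z) of mug below 0.012 m and contact force between any of the fingers, the arm and mug above 0.5 N).
It fails at once if the robot touches the ring while it is still on the felt runner (world x of ring above 0.68 m and height (world z) of ring below 0.012 m and contact force between any of the fingers, the arm and ring above 0.5 N).
It fails at once if the robot touches the padlock while it is still on the felt runner (world x of padlock above 0.68 m and height (world z) of padlock below 0.012 m and contact force between any of the fingers, the arm and padlock above 0.5 N).
It fails at once if the plane, the oil can or the hammer is moved by more than 40 mm (distance of any of plane, oilcan, hammer from where it was at the start of the episode above 0.04 m).
Of mug, ring, padlock only 2 to 3 are there at a start; the rules pass over those that are not, and their reading is None.
At some moment in a run one of mug, ring, padlock may be knocked a few centimetres aside while the robot is not near it.
It also fails if it takes over 210 s, if anything falls off the work surface, if the arm or the gripper's body presses on something with over 40 N, if the wrist force passes 120 N, or if a joint passes its speed limit or range.

## Working session

There is one attempt and no reset: what is moved stays moved. The work goes in short steps, Python scripts to look and compute and a shell command to move; the robot and the scene stay as the last step left them, time stands still between calls to the robot, and variables do not carry over. Pictures are saved under pics/ and viewed, and the job is handed in when it is done.

```bash
ls; mkdir -p pics
python3 - <<'E'
from bench import read_state, camera, calibration, job, bot
import cv2
s=read_state();print(s)
for n in("scene","side","wrist"):
    cv2.imwrite(f"pics/{n}0.png",camera(n));print(n,calibration(n))
E
```

```text
pics
{'time': 0.0, 'joint_pos': array([1.21036958e+00, 3.14020616e-01, 4.49337480e-02, 1.30360052e+00,
       9.13459430e-06, 1.43122104e+00]), 'dq': array([ 0.00089485,  0.00016678, -0.00061247, -0.00133071, -0.00077178,
       -0.00018319]), 'effort': array([-1.59468076e-03, -4.80622745e+01,  2.98536551e+01,  1.92799838e-02,
       -2.62273597e-04, -3.43148315e-06]), 'eef_pos': array([0.12576273, 0.56053181, 0.23037889]), 'ee_rot': array([ 1.10201405e-01,  9.93908827e-01, -9.15005386e-04, -2.38354063e-04]), 'contact_force': array([ 0.8064201 , -0.11879322,  0.85380985]), 'ft_torque': array([ 0.02822586, -0.03858779, -0.03324714]), 'grip_width': 0.9981057778620936}
scene {'mtx': array([[390.3310429 ,   0.        , 321.33919797],
       [  0.        , 390.3310429 , 206.15616547],
       [  0.        ,   0.        ,   1.        ]]), 'rvec': array([ 2.44704411,  0.88450818, -0.26099345]), 'tvec': array([-0.42327149, -0.27681807,  1.31396616])}
side {'mtx': array([[413.83135206,   0.        , 320.62874654],
       [  0.        , 413.83135206, 200.03757054],
       [  0.        ,   0.        ,   1.        ]]), 'rvec': array([ 0.72045354, -2.6848338 ,  0.97196571]), 'tvec': array([0.49941433, 0.28913955, 0.92720397])}
wrist {'mtx': array([[295.90396493,   0.        , 319.87084798],
       [  0.        , 295.90396493, 202.45239484],
       [  0.        ,   0.        ,   1.        ]]), 'tool_from_camera': array([[-1.55787501e-03, -9.63952791e-01, -2.66068769e-01,
         6.73538108e-02],
       [ 9.99998521e-01, -1.30791371e-03, -1.11664979e-03,
        -6.49466383e-05],
       [ 7.28402693e-04, -2.66070115e-01,  9.63953403e-01,
        -1.44348972e-01],
       [ 0.00000000e+00,  0.00000000e+00,  0.00000000e+00,
         1.00000000e+00]])}
```

View pics/scene0.png

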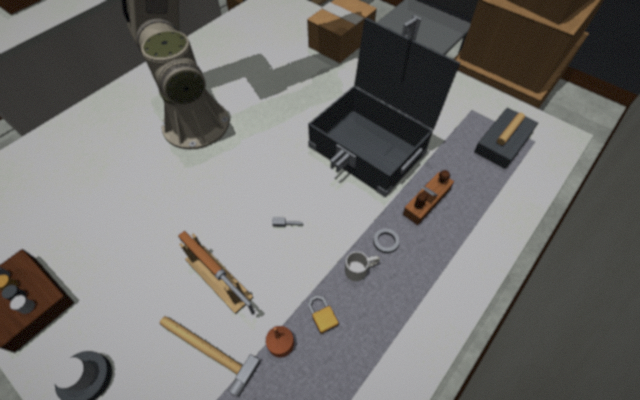

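View pics/side0.png

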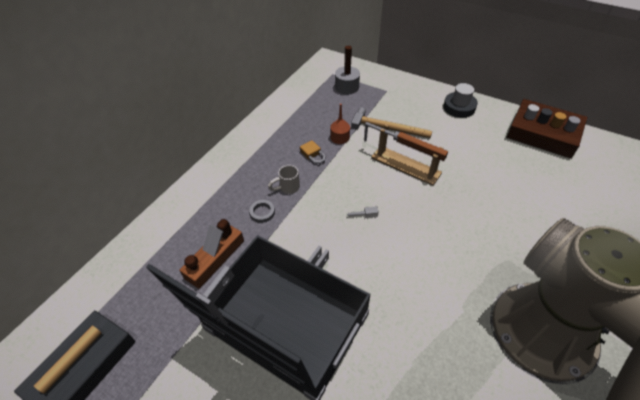

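View pics/wrist0.png

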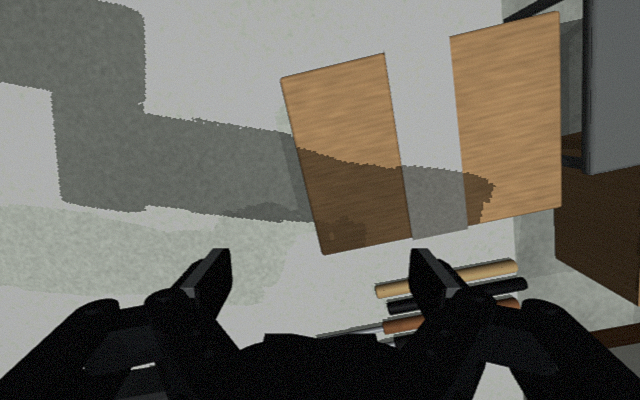

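The scene view shows all three goods: mug about (357,265), ring (386,240), padlock (322,313). The hook on its stand is near (220,270), the pin (287,222), the chest (370,140), and the plane (430,195). The oil can is at (280,340) and the hammer at (210,350). The wrist view does not help yet.

```bash
cat > h.py <<'E'
import numpy as np, cv2
from scipy.spatial.transform import Rotation as R
from bench import read_state, camera, calibration, job, bot
def T(name, s=None):
    c=calibration(name)
    if name=="wrist":
        s=s or read_state()
        A=np.eye(4);A[:3,:3]=R.from_quat(s['ee_rot']).as_matrix();A[:3,3]=s['eef_pos']
        return c['mtx'], np.linalg.inv(A@c['tool_from_camera'])
    M=np.eye(4);M[:3,:3]=cv2.Rodrigues(c['rvec'])[0];M[:3,3]=c['tvec'];return c['mtx'],M
def ray(cam,uv):
    K,M=cam;W=np.linalg.inv(M);d=W[:3,:3]@np.linalg.inv(K)@np.array([uv[0],uv[1],1.]);return W[:3,3],d
def onz(cam,uv,z):
    o,d=ray(cam,uv);return o+d*(z-o[2])/d[2]
def tri(c1,p1,c2,p2):
    P1=c1[0]@c1[1][:3];P2=c2[0]@c2[1][:3]
    X=cv2.triangulatePoints(P1,P2,np.array(p1,float),np.array(p2,float)).ravel();return X[:3]/X[3]
def proj(cam,X):
    K,M=cam;p=K@(M[:3,:3]@np.array(X)+M[:3,3]);return p[:2]/p[2]
def crop(img,x0,y0,x1,y1,f,fn):
    c=cv2.resize(img[y0:y1,x0:x1],None,fx=f,fy=f,interpolation=cv2.INTER_CUBIC)
    cv2.imwrite(fn,c)
def pose():
    s=read_state();r=R.from_quat(s['ee_rot']).as_matrix()
    print('t',round(s['time'],2),'p',s['eef_pos'].round(4),'x',r[:,0].round(3),'y',r[:,1].round(3),'z',r[:,2].round(3),'F',s['contact_force'].round(1),'w',round(s['grip_width'],3),'q',s['joint_pos'].round(2))
E
python3 - <<'E'
from h import *
S=T('scene');D=T('side')
for n,p,q,z in [('mug',(357,262),(290,176),.05),('ring',(386,240),(262,210),.015),('lock',(325,318),(310,149),.02),('pin head',(279,222),(371,211),.015),('pin tip',(302,223),(348,214),.01),('hook rear',(183,238),(445,153),.1),('oil',(280,340),(340,130),.03)]:
    print(n,onz(S,p,z).round(3),onz(D,q,z).round(3),tri(S,p,D,q).round(3))
a=cv2.imread('pics/scene0.png');b=cv2.imread('pics/side0.png')
crop(a,150,200,350,350,4,'pics/c1.png');crop(a,290,20,450,200,3,'pics/c2.png');crop(b,330,90,470,230,4,'pics/c3.png')
crop(a,290,210,410,340,4,'pics/c4.png');crop(b,230,130,350,230,5,'pics/c5.png');crop(b,140,220,380,390,3,'pics/c6.png')
E
```

```text
mug [ 0.732 -0.076  0.05 ] [ 0.725 -0.078  0.05 ] [ 0.729 -0.077  0.048]
ring [0.746 0.04  0.015] [0.742 0.042 0.015] [0.745 0.041 0.012]
lock [ 0.755 -0.231  0.02 ] [ 0.751 -0.228  0.02 ] [ 0.754 -0.23   0.017]
pin head [ 0.484 -0.104  0.015] [ 0.479 -0.103  0.015] [ 0.481 -0.104  0.012]
pin tip [ 0.533 -0.064  0.01 ] [ 0.531 -0.066  0.01 ] [ 0.532 -0.065  0.011]
hook rear [ 0.371 -0.321  0.1  ] [ 0.367 -0.327  0.1  ] [ 0.369 -0.322  0.101]
oil [ 0.709 -0.339  0.03 ] [ 0.708 -0.343  0.03 ] [ 0.708 -0.34   0.032]
```

View pics/c1.png

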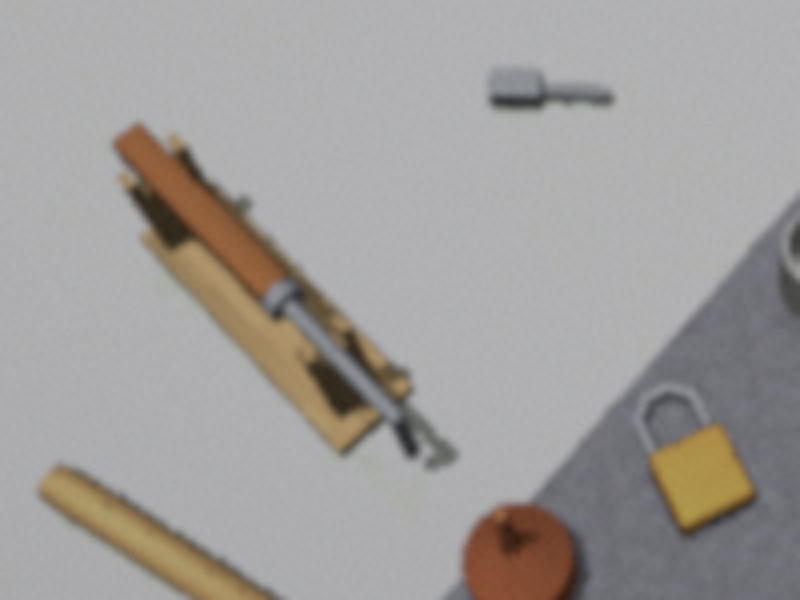

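View pics/c3.png

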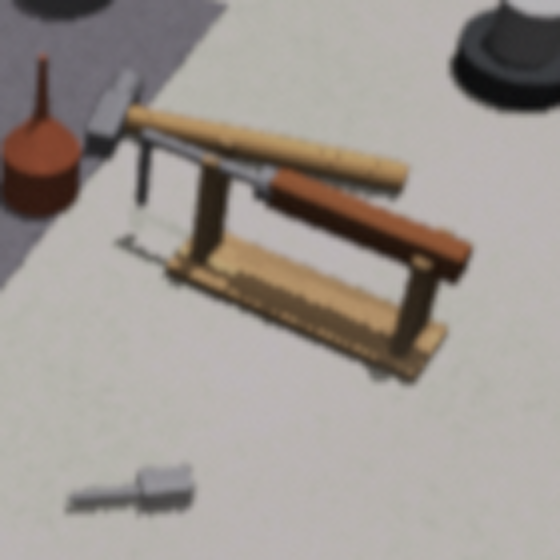

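View pics/c2.png

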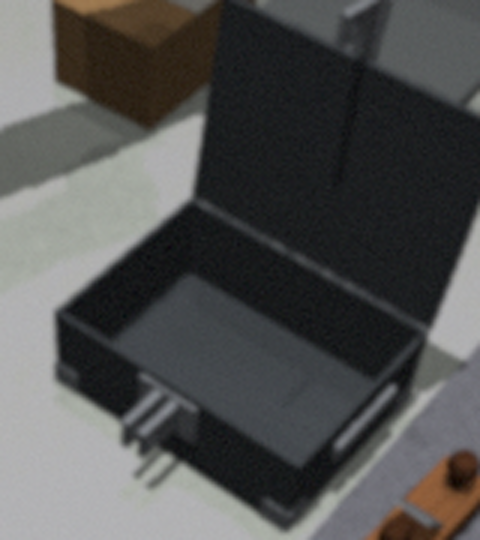

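View pics/c6.png

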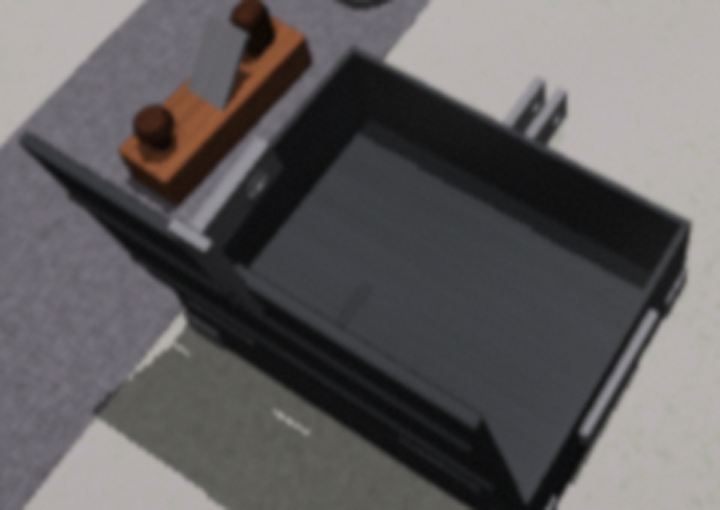

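View pics/c4.png

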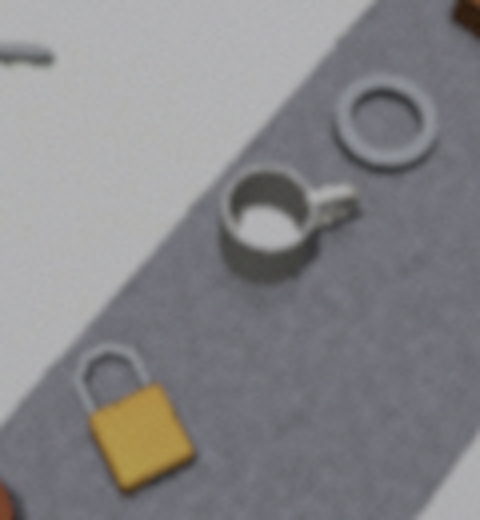

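View pics/c5.png

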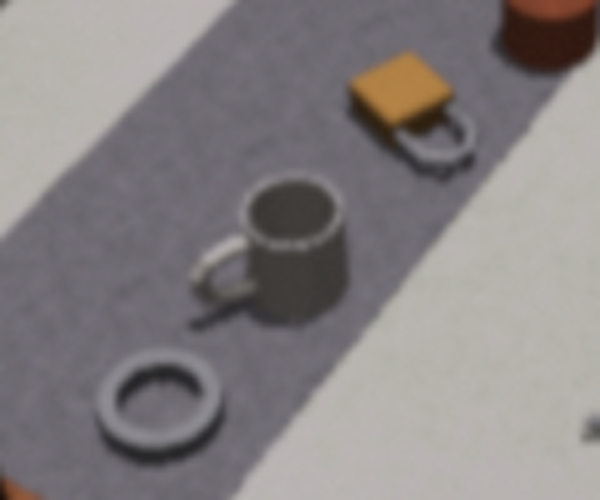

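Run:
```python
from h import *
S=T('scene');D=T('side')
c1=lambda x,y:(150+x/4,200+y/4); c3=lambda x,y:(330+x/4,90+y/4);c2=lambda x,y:(290+x/3,20+y/3);c6=lambda x,y:(140+x/3,220+y/3);c4=lambda x,y:(290+x/4,210+y/4);c5=lambda x,y:(230+x/5,130+y/5)
r=[('hook rear',c1(128,140),c3(462,255),.1),('hook ferrule',c1(285,297),c3(268,185),.1),('rod end',c1(402,418),c3(145,138),.1),
('chest fl',c2(58,313),c6(688,222),.105),('chest fr',c2(300,467),c6(352,50),.105),('fork hole?',c2(138,425),c6(540,95),.075),
('mug rim',c4(268,207),c5(293,212),.062),('ring',c4(386,121),c5(160,400),.014),('lock body',c4(142,433),c5(402,92),.026),('shackle end',c4(104,350),c5(455,158),.013),
('pin head',c1(517,80),c3(165,480),.018),('pin tip',c1(610,97),c3(72,503),.011)]
for n,p,q,z in r: print(n,onz(S,p,z).round(3),onz(D,q,z).round(3),tri(S,p,D,q).round(3))
```

```text
hook rear [ 0.363 -0.317  0.1  ] [ 0.365 -0.325  0.1  ] [ 0.364 -0.318  0.105]
hook ferrule [ 0.516 -0.325  0.1  ] [ 0.511 -0.326  0.1  ] [ 0.513 -0.326  0.099]
rod end [ 0.621 -0.333  0.1  ] [ 0.613 -0.33   0.1  ] [ 0.617 -0.333  0.095]
chest fl [0.365 0.168 0.105] [0.358 0.169 0.105] [0.361 0.169 0.102]
chest fr [0.659 0.163 0.105] [0.652 0.167 0.105] [0.656 0.165 0.1  ]
fork hole? [0.501 0.127 0.075] [0.513 0.113 0.075] [0.508 0.119 0.088]
mug rim [ 0.734 -0.08   0.062] [ 0.729 -0.079  0.062] [ 0.732 -0.08   0.059]
ring [0.748 0.041 0.014] [0.743 0.042 0.014] [0.746 0.041 0.012]
lock body [ 0.757 -0.232  0.026] [ 0.748 -0.226  0.026] [ 0.754 -0.231  0.019]
shackle end [ 0.704 -0.204  0.013] [ 0.697 -0.203  0.013] [ 0.701 -0.204  0.01 ]
pin head [ 0.481 -0.1    0.018] [ 0.479 -0.104  0.018] [ 0.48  -0.102  0.02 ]
pin tip [ 0.538 -0.066  0.011] [ 0.528 -0.06   0.011] [ 0.532 -0.064  0.003]
```

```bash
cat >> h.py <<'E'
def to(x,y,z,p=None,r=None):
    s=read_state(); r=R.from_quat(s['ee_rot']).as_matrix() if r is None else r
    p=s['eef_pos'] if p is None else np.array(p)
    d=r.T@(np.array([x,y,z])-p); print('tool delta mm',(d*1000).round(1), 'world',(np.array([x,y,z])-p).round(4))
def yawerr(deg):  # desired tool-x heading; returns rz about tool z
    r=R.from_quat(read_state()['ee_rot']).as_matrix(); a=np.arctan2(r[1,0],r[0,0]); e=(np.radians(deg)-a+np.pi)%(2*np.pi)-np.pi
    print('rz',round(-e,4))
E
python3 -m crank '[0,0,-0.169,0,0,0,0]'
python3 - <<'E'
from h import *
pose();yawerr(177); to(.2,.38,.23); to(.38,.05,.23,(.2,.38,.23)); to(.448,-.323,.2,(.38,.05,.23))
E
```

```text
time: 0.28
eef_pos: [0.1259, 0.5608, 0.2308]
ee_rot: [0.024, 1.0, -0.0, -0.0]
contact_force: [-0.5, -0.2, 0.2]
grip_width: 0.996
t 0.28 p [0.1259 0.5608 0.2308] x [-0.999  0.048  0.   ] y [ 0.048  0.999 -0.001] z [-0.    -0.001 -1.   ] F [-0.5 -0.2  0.2] w 0.996 q [1.21 0.31 0.05 1.3  0.   1.26]
rz 0.0048
tool delta mm [ -82.7 -177.1    1. ] world [ 0.0741 -0.1808 -0.0008]
tool delta mm [-1.955e+02 -3.211e+02  2.000e-01] world [ 0.18 -0.33  0.  ]
tool delta mm [ -85.7 -369.3   30.3] world [ 0.068 -0.373 -0.03 ]
```

```bash
python3 -m crank '[0,0,0,-0.016,-0.035,0,0, 0,0,0,-0.016,-0.035,0,0, 0,0,0,-0.016,-0.035,0,0, 0,0,0,-0.016,-0.035,0,0, 0,0,0,-0.018,-0.037,0,0, 0,0,0,-0.027,-0.045,0,0, 0,0,0,-0.027,-0.045,0,0, 0,0,0,-0.027,-0.045,0,0, 0,0,0,-0.027,-0.045,0,0, 0,0,0,-0.027,-0.045,0,0]'; python3 -m crank '[0,0,0,-0.030,-0.048,0,0, 0,0,0,-0.030,-0.048,0,0, 0,0,0,-0.01,-0.041,0,0, 0,0,0,-0.01,-0.041,0,0, 0,0,0,-0.01,-0.041,0,0, 0,0,0,-0.01,-0.041,0,0, 0,0,0,-0.01,-0.041,0,0, 0,0,0,-0.01,-0.041,0,0, 0,0,0,-0.01,-0.041,0,0, 0,0,0,-0.01,-0.041,0,0]'
python3 - <<'E'
from h import *
pose();yawerr(177); to(.448,-.323,.2)
cv2.imwrite('pics/w1.png',camera('wrist'))
E
```

```text
time: 1.52
eef_pos: [0.3223, 0.1468, 0.2313]
ee_rot: [0.026, 1.0, 0.0, 0.0]
contact_force: [1.3, -0.3, -0.6]
grip_width: 1.0
time: 2.78
eef_pos: [0.4396, -0.2836, 0.231]
ee_rot: [0.026, 1.0, 0.0, -0.0]
contact_force: [1.1, -0.7, 0.3]
grip_width: 1.0
t 2.77 p [ 0.4396 -0.2836  0.231 ] x [-0.999  0.052  0.   ] y [0.052 0.999 0.   ] z [-0.     0.001 -1.   ] F [ 1.1 -0.7  0.3] w 1.0 q [-0.73  0.21 -0.09  1.27  0.   -0.67]
rz 0.0003
tool delta mm [-10.4 -38.9  30.9] world [ 0.0084 -0.0394 -0.031 ]
```

View pics/w1.png

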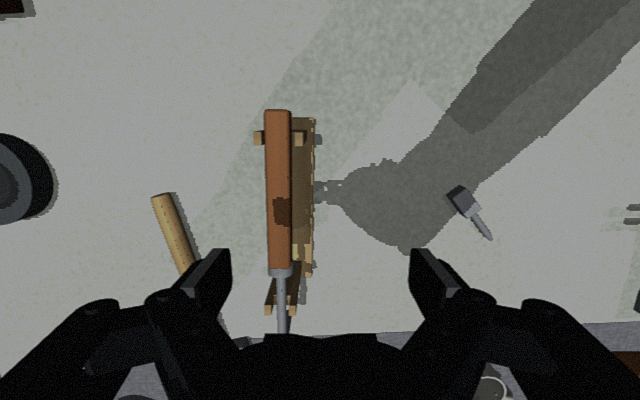

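The wrist view shows the handle's top running from (278,110) at the rear to about (281,268) at the front, and the pin head at (462,200).

Run:
```python
from h import *
W=T('wrist')
a=onz(W,(278,112),.113);b=onz(W,(280.5,266),.113);print(a,b,np.degrees(np.arctan2(*(b-a)[1::-1])), np.linalg.norm(b-a)); o=a+(b-a)/np.linalg.norm(b-a)*.085;print(o)
for p in [(462,199),(490,238)]:print(onz(W,p,.015))
c,d=onz(W,(463,186),.022),onz(W,(472,215),.011);print(c,d)
pose();to(o[0],o[1],.0810)
```

```text
[ 0.36453538 -0.32062182  0.113     ] [ 0.50804281 -0.3317316   0.113     ] -4.426783594775289 0.14393682709137107
[ 0.44928181 -0.32718255  0.113     ]
[ 0.47830688 -0.1132881   0.015     ]
[ 0.53311805 -0.07322231  0.015     ]
[ 0.45989605 -0.11657441  0.022     ] [ 0.50161488 -0.09703018  0.011     ]
t 2.83 p [ 0.4409 -0.2887  0.2305] x [-0.998  0.055 -0.001] y [ 0.055  0.998 -0.003] z [ 0.001 -0.003 -1.   ] F [ 2.2 -5.4  0.9] w 1.0 q [-0.73  0.22 -0.08  1.27 -0.   -0.68]
tool delta mm [-10.3 -37.5 149.7] world [ 0.0084 -0.0385 -0.1495]
```

```bash
python3 -m crank '[0,0,0.012,-0.008,-0.033,0.025,0, 0,0,0,0,0,0.025,0, 0,0,0,0,0,0,0,0,0,0,0,0,0,0]'
python3 - <<'E'
from h import *
pose();W=T('wrist');cv2.imwrite('pics/w2.png',camera('wrist'))
E
```

```text
time: 3.32
eef_pos: [0.4461, -0.3154, 0.182]
ee_rot: [0.032, 0.999, -0.0, 0.0]
contact_force: [-0.1, -0.2, 0.6]
grip_width: 1.005
t 3.33 p [ 0.4461 -0.3154  0.182 ] x [-0.998  0.063 -0.   ] y [ 0.063  0.998 -0.   ] z [ 0. -0. -1.] F [-0.1 -0.2  0.6] w 1.005 q [-0.76  0.28 -0.13  1.17  0.   -0.7 ]
```

View pics/w2.png

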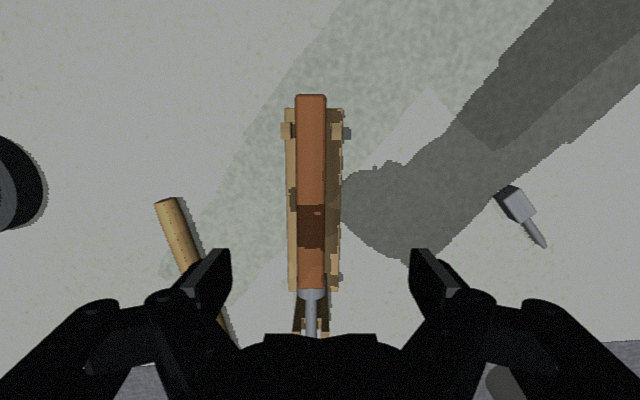

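The handle now stands upright in the picture, from (311,95) to (311,289), so the yaw is aligned.

Run:
```python
from h import *
W=T('wrist')
a=onz(W,(311,97),.113);b=onz(W,(311,288),.113);print(a,b,np.degrees(np.arctan2(*(b-a)[1::-1])), np.linalg.norm(b-a)); o=a+(b-a)/np.linalg.norm(b-a)*.085;print(o)
for p in [(520,203),(545,245)]:print(onz(W,p,.015))
pose();to(o[0],o[1],.0810)
```

```text
[ 0.36323075 -0.31663524  0.113     ] [ 0.50981368 -0.32734132  0.113     ] -4.1773332679264765 0.14697338400072488
[ 0.44800493 -0.32282695  0.113     ]
[ 0.47989031 -0.09924743  0.015     ]
[ 0.53176356 -0.06520801  0.015     ]
t 3.38 p [ 0.4464 -0.3156  0.1824] x [-0.998  0.063 -0.001] y [ 0.063  0.998 -0.001] z [ 0.001 -0.001 -1.   ] F [-0.7  0.8  0.4] w 1.0 q [-0.76  0.28 -0.13  1.17  0.   -0.7 ]
tool delta mm [ -1.9  -7.  101.4] world [ 0.0016 -0.0072 -0.1014]
```

```bash
python3 -m crank '[0,0,0.006,-0.002,-0.007,0.02,0, 0,0,0,0,0,0.03,0, 0,0,0,0,0,0.03,0, 0,0,0,0,0,0.021,0, 0,0,0,0,0,0,0, 0,0,0,0,0,0,1,0,0,0,0,0,0,1,0,0,0,0,0,0,1,0,0,0,0,0,0,1,0,0,0,0,0,0,1]'
python3 - <<'E'
from h import *
pose()
E
```

```text
time: 4.62
eef_pos: [0.448, -0.3232, 0.0811]
ee_rot: [0.035, 0.999, -0.0, 0.001]
contact_force: [0.6, 1.2, 6.4]
grip_width: 0.25
t 4.62 p [ 0.448  -0.3232  0.0811] x [-0.998  0.07  -0.001] y [ 0.07   0.998 -0.001] z [ 0.001 -0.001 -1.   ] F [0.6 1.2 6.4] w 0.25 q [-0.77  0.36 -0.27  0.94  0.   -0.7 ]
```

```bash
python3 -m crank '[0,0,0,0,0,-0.02,1,0,0,0,0,0,-0.03,1,0,0,0,0,0,-0.03,1,0,0,0,0,0,-0.02,1,0,0,-0.07,0,0,0,1,0,0,0,0,0,0,1,0,0,0,0,0,0,1]'
python3 - <<'E'
from h import *
pose();yawerr(180)
a=camera('scene');b=camera('side');cv2.imwrite('pics/s1.png',a)
crop(a,170,160,420,340,3,'pics/s1a.png');crop(b,230,90,450,240,3,'pics/d1.png')
E
```

```text
time: 5.5
eef_pos: [0.447, -0.3223, 0.1794]
ee_rot: [0.0, 1.0, 0.001, -0.001]
contact_force: [0.3, 0.9, -2.2]
grip_width: 0.246
t 5.5 p [ 0.447  -0.3223  0.1794] x [-1.     0.001  0.001] y [0.001 1.    0.001] z [-0.001  0.001 -1.   ] F [ 0.3  0.9 -2.2] w 0.246 q [-0.77  0.29 -0.12  1.17  0.   -0.77]
rz -0.0009
```

View pics/s1a.png

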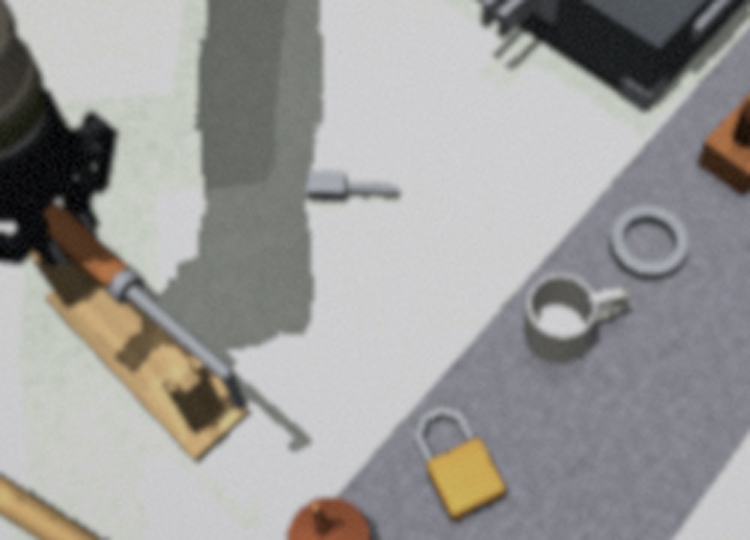

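View pics/d1.png

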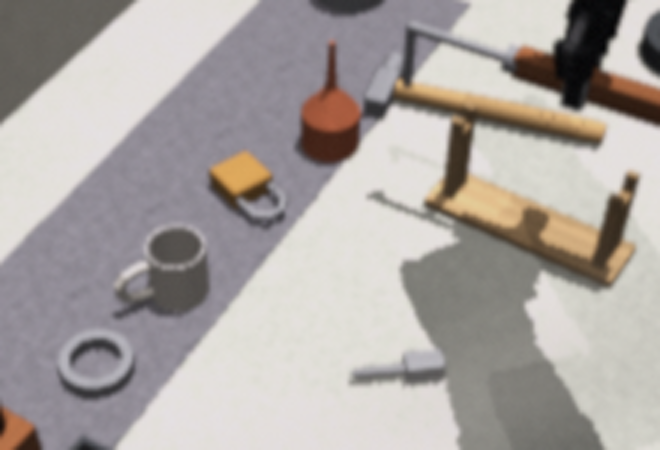

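Run:
```python
from h import *
S=T('scene');D=T('side')
p=(170+444/3,160+437/3);q=(230+261/3,90+198/3)
print('eye',onz(S,p,.013),onz(D,q,.013),tri(S,p,D,q))
p=(170+240/3,160+405/3);q=(230+406/3,90+92/3)
print('tip',tri(S,p,D,q))
print(proj(S,(.617,-.323,.130)),proj(D,(.617,-.323,.130)))
# predicted eye
o=np.array([.753,-.230]);e=np.array([.701,-.204]);u=(e-o)/np.linalg.norm(e-o);print(e-u*.024)
```

```text
eye [ 0.72081482 -0.21648179  0.013     ] [ 0.7202085  -0.21829756  0.013     ] [ 0.72032433 -0.21713243  0.01382886]
tip [ 0.61234364 -0.32076813  0.12130771]
[250.22539412 295.73381722] [364.49427173 117.38857687]
[ 0.72246625 -0.21473313]
```

```bash
python3 -m crank '[0,0,0,0,0.035,0,1,0,0,0,0,0.035,0,1,0,0,0,-0.02,0.036,0,1,0,0,0,-0.04,0,0,1,0,0,0,-0.043,0,0,1,0,0,0,0,0,0.04,1,0,0,0,0,0,0.04,1,0,0,0,0,0,0,1,0,0,0,0,0,0,1]'
python3 - <<'E'
from h import *
pose();to(.55,-.216,.1)
a=camera('scene');b=camera('side')
crop(a,280,260,370,340,8,'pics/s2a.png');crop(b,270,100,370,180,8,'pics/d2.png')
S=T('scene');D=T('side');t=read_state()['eef_pos']+[.17,0,-.051];print(t);print((proj(S,t)-[280,260])*8,(proj(D,t)-[270,100])*8)
E
```

```text
time: 6.72
eef_pos: [0.551, -0.2171, 0.1014]
ee_rot: [0.0, 1.0, -0.0, 0.0]
contact_force: [-0.2, 0.0, -1.9]
grip_width: 0.251
t 6.72 p [ 0.551  -0.2171  0.1014] x [-1.     0.    -0.001] y [ 0.  1. -0.] z [ 0.001 -0.    -1.   ] F [-0.2  0.  -1.9] w 0.251 q [-0.51  0.41 -0.14  1.02  0.   -0.51]
tool delta mm [1.  1.1 1.4] world [-0.001   0.0011 -0.0014]
[ 0.7218149  -0.21758616  0.05147195]
[302.71528396 329.35561416] [368.84187813 373.86520416]
```

View pics/s2a.png

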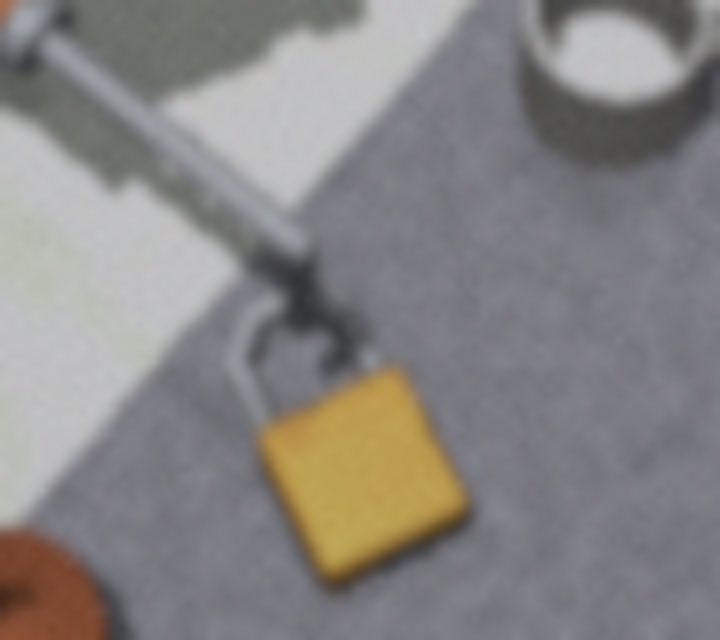

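View pics/d2.png

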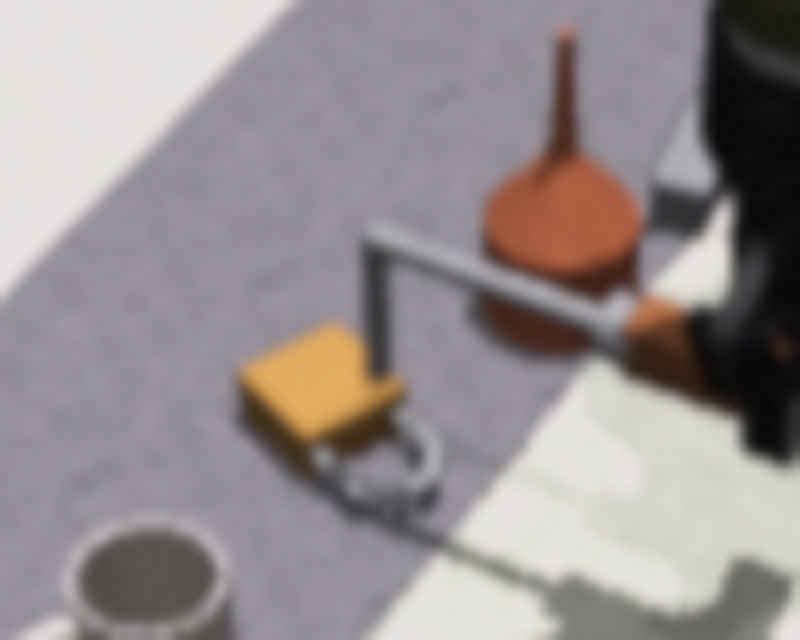

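Run:
```python
from h import *
S=T('scene');D=T('side')
for X in [(.72,-.216,.013),(.722,-.2175,.005)]:
  print((proj(S,X)-[280,260])*8,(proj(D,X)-[270,100])*8)
print(onz(S,(280+303/8,260+362/8),.013),onz(D,(270+388/8,100+462/8),.013))
```

```text
[302.98849476 362.50756257] [373.42427867 451.7956913 ]
[305.09950831 378.34473405] [371.50534448 462.60081603]
[ 0.71989958 -0.21587515  0.013     ] [ 0.71221694 -0.21390821  0.013     ]
```

```bash
python3 -m crank '[0,0,0,0.004,0.002,0,1,0,0,0,0,0,0.015,1,0,0,0,0,0,0.014,1,0,0,0,0,0,0.014,1,0,0,0,0,0,0,1,0,0,0,0,0,0,1]'
python3 - <<'E'
from h import *
pose()
a=camera('scene');b=camera('side')
crop(a,280,260,370,340,8,'pics/s3a.png');crop(b,270,100,370,180,8,'pics/d3.png')
E
```

```text
time: 7.58
eef_pos: [0.5466, -0.2148, 0.0571]
ee_rot: [-0.0, 1.0, 0.0, -0.0]
contact_force: [-0.2, -1.0, -1.8]
grip_width: 0.252
t 7.58 p [ 0.5466 -0.2148  0.0571] x [-1. -0.  0.] y [-0.  1.  0.] z [-0.  0. -1.] F [-0.2 -1.  -1.8] w 0.252 q [-0.51  0.44 -0.21  0.92  0.   -0.51]
```

View pics/d3.png

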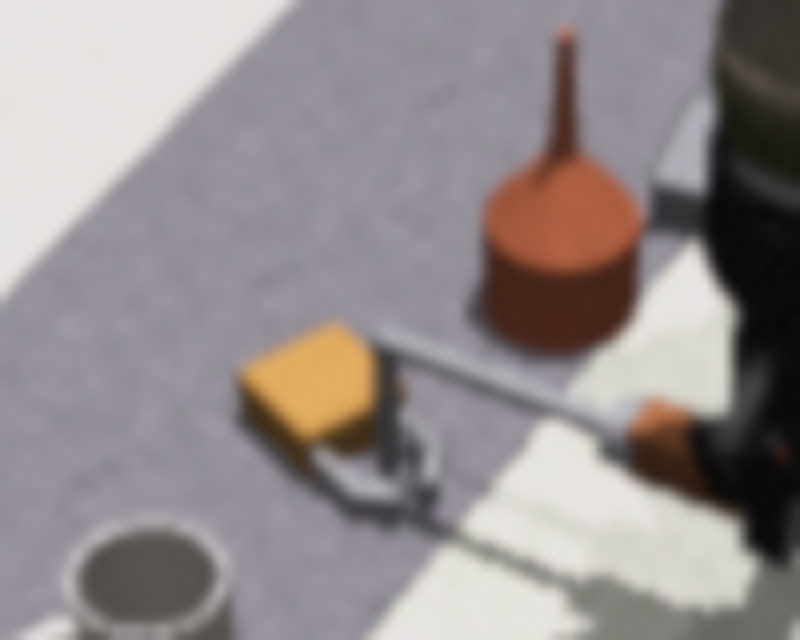

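View pics/s3a.png

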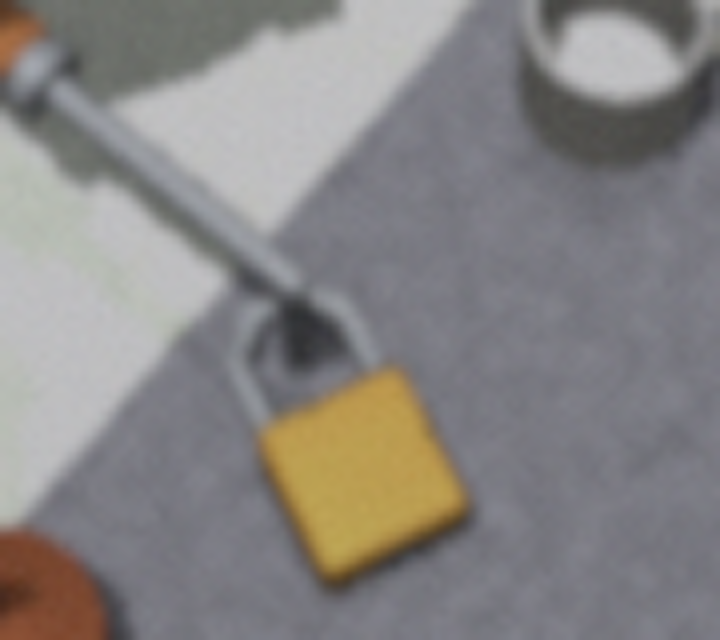

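```bash
python3 -m crank '[0,0,0,0.008,0,0,1,0,0,0,0.015,0,0,1,0,0,0,0.015,0,0,1,0,0,0,0.015,0,0,1,0,0,0,0.015,0,0,1,0,0,0,0.015,0,0,1,0,0,0,0.015,0,0,1,0,0,0,0.015,0,0,1,0,0,0,0.015,0,0,1,0,0,0,0.015,0,0,1]';python3 -m crank '[0,0,0,0.007,0,0,1,0,0,0,0,0,0,1,0,0,0,0,0,0,1]'
python3 - <<'E'
from h import *
pose()
a=camera('scene')
crop(a,200,180,440,340,3,'pics/s4a.png')
E
```

```text
time: 8.93
eef_pos: [0.4025, -0.2147, 0.0573]
ee_rot: [-0.0, 1.0, 0.0, 0.0]
contact_force: [2.4, -0.1, -1.3]
grip_width: 0.246
time: 9.3
eef_pos: [0.3962, -0.2147, 0.057]
ee_rot: [-0.0, 1.0, 0.0, -0.001]
contact_force: [0.3, 1.4, -2.1]
grip_width: 0.247
t 9.3 p [ 0.3962 -0.2147  0.057 ] x [-1.    -0.     0.001] y [-0.  1.  0.] z [-0.001  0.    -1.   ] F [ 0.3  1.4 -2.1] w 0.247 q [-0.67  0.21 -0.55  0.81 -0.   -0.67]
```

View pics/s4a.png

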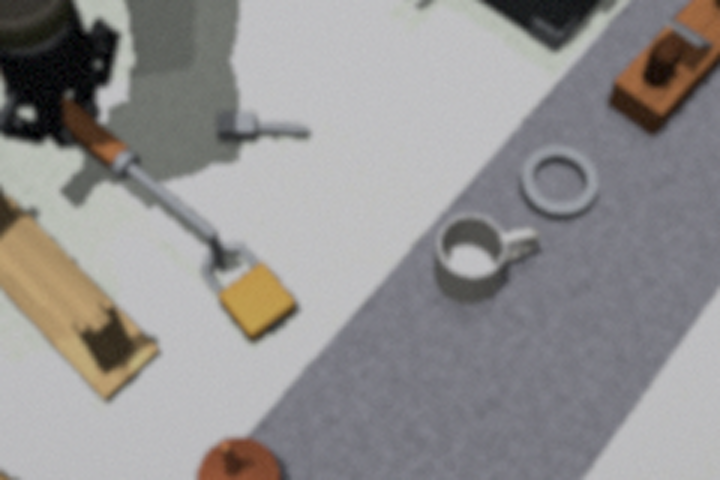

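```bash
python3 -m crank '[0,0,0,-0.008,0,0,1,0,0,0,0,0,-0.02,1,0,0,0,0,0,-0.035,1,0,0,0,0,0,-0.045,1,0,0,0,-0.02,0.03,0,1,0,0,0,-0.03,0.03,0,1,0,0,0,-0.03,0.03,0,1,0,0,0,-0.03,0.03,0,1,0,0,0,-0.03,0.016,0,1,0,0,0,-0.018,0,0,1]';python3 -m crank '[0,0,0,0,0,0,1,0,0,0,0,0,0,1]'
python3 - <<'E'
from h import *
pose();to(.562,-.079,.157)
a=camera('scene');b=camera('side')
crop(a,200,180,440,340,3,'pics/s5a.png');crop(b,230,120,350,230,5,'pics/d5.png')
S=T('scene');D=T('side');t=read_state()['eef_pos']+[.17,0,-.051];print(t);print((proj(S,t)-[200,180])*3,(proj(D,t)-[230,120])*5)
E
```

```text
time: 10.6
eef_pos: [0.5643, -0.0768, 0.1569]
ee_rot: [-0.002, 1.0, 0.0, 0.0]
contact_force: [-0.1, 1.0, -3.3]
grip_width: 0.251
time: 10.85
eef_pos: [0.5619, -0.0785, 0.1568]
ee_rot: [-0.0, 1.0, 0.0, -0.001]
contact_force: [-1.1, 0.2, -3.3]
grip_width: 0.247
t 10.85 p [ 0.5619 -0.0785  0.1568] x [-1.    -0.     0.001] y [-0.  1.  0.] z [-0.001  0.    -1.   ] F [-1.1  0.2 -3.3] w 0.247 q [-0.28  0.33 -0.11  1.13  0.   -0.28]
tool delta mm [-0.1 -0.5 -0.2] world [ 0.0001 -0.0005  0.0002]
[ 0.73169905 -0.07883884  0.10614935]
[473.40680202 219.23878433] [283.03280442 204.0666014 ]
```

View pics/s5a.png

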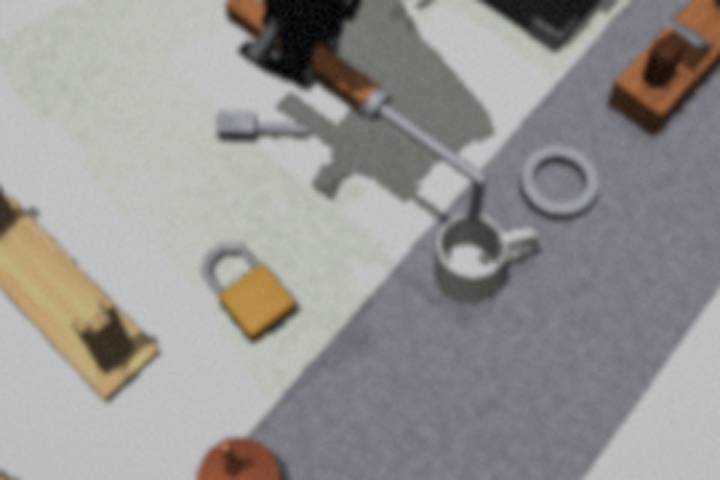

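View pics/d5.png

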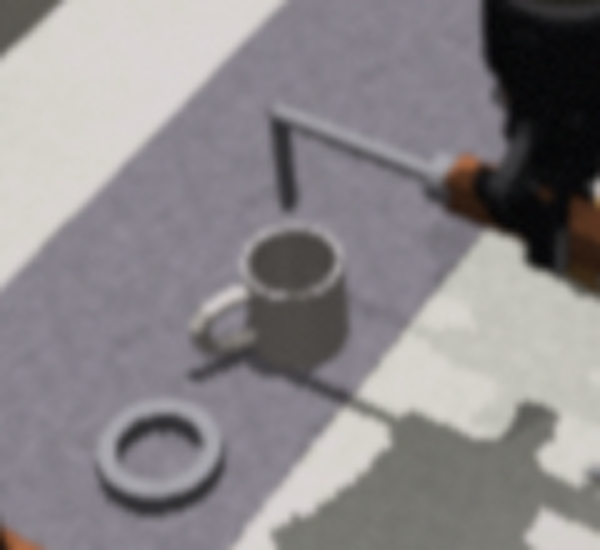

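```bash
python3 -m crank '[0,0,0,0,0,0.02,1,0,0,0,0,0,0.03,1,0,0,0,0,0,0.03,1,0,0,0,0,0,0.01,1,0,0,0,0,0,0,1,0,0,0,0.008,0,0,1,0,0,0,0.01,0,0,1,0,0,0,0.01,0,0,1,0,0,0,0.012,0,0,1,0,0,0,0.012,0,0,1]';python3 -m crank '[0,0,0,0.012,0,0,1,0,0,0,0.012,0,0,1,0,0,0,0.012,0,0,1,0,0,0,0.012,0,0,1,0,0,0,0.012,0,0,1,0,0,0,0.012,0,0,1,0,0,0,0.012,0,0,1,0,0,0,0.012,0,0,1,0,0,0,0,0,0,1]'
python3 - <<'E'
from h import *
pose()
a=camera('scene');b=camera('side')
crop(a,200,180,440,340,3,'pics/s6a.png');crop(b,230,120,410,230,4,'pics/d6.png')
E
```

```text
time: 12.2
eef_pos: [0.5102, -0.0789, 0.0677]
ee_rot: [-0.0, 1.0, -0.0, 0.001]
contact_force: [0.5, -0.2, -2.0]
grip_width: 0.251
time: 13.32
eef_pos: [0.4126, -0.0784, 0.0669]
ee_rot: [0.0, 1.0, 0.0, -0.001]
contact_force: [0.3, 0.2, -1.7]
grip_width: 0.249
t 13.32 p [ 0.4126 -0.0784  0.0669] x [-1.     0.     0.002] y [0.    1.    0.001] z [-0.002  0.001 -1.   ] F [ 0.3  0.2 -1.7] w 0.249 q [-0.38  0.15 -0.6   0.82 -0.   -0.38]
```

View pics/s6a.png

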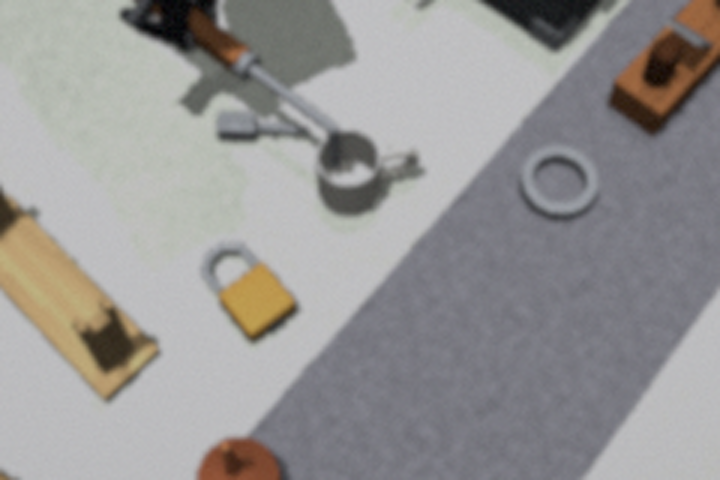

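View pics/d6.png

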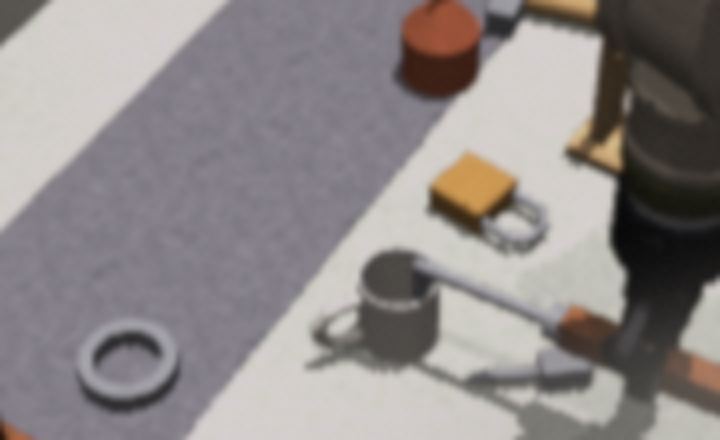

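```bash
python3 -m crank '[0,0,0,-0.008,0,0,1,0,0,0,0,0,-0.03,1,0,0,0,0,0,-0.03,1,0,0,0,0,0,-0.03,1,0,0,0,-0.03,0.03,0,1,0,0,0,-0.03,0.03,0,1,0,0,0,-0.03,0.03,0,1,0,0,0,-0.03,0.03,0,1,0,0,0,-0.03,0,0,1,0,0,0,-0.0045,0,0,1]';python3 -m crank '[0,0,0,0,0,0,1,0,0,0,0,0,0,1]'
python3 - <<'E'
from h import *
pose();to(.575,.041,.157)
a=camera('scene');b=camera('side')
crop(a,320,190,440,280,6,'pics/s7a.png');crop(b,220,150,320,240,6,'pics/d7.png')
S=T('scene');D=T('side');t=read_state()['eef_pos']+[.17,0,-.051];print(t);print((proj(S,t)-[320,190])*6,(proj(D,t)-[220,150])*6)
t[2]=.018;print((proj(S,t)-[320,190])*6,(proj(D,t)-[220,150])*6)
E
```

```text
time: 14.68
eef_pos: [0.5793, 0.042, 0.1565]
ee_rot: [-0.001, 1.0, -0.0, 0.0]
contact_force: [0.1, 0.4, -3.0]
grip_width: 0.244
time: 14.92
eef_pos: [0.5761, 0.0411, 0.157]
ee_rot: [0.0, 1.0, 0.0, -0.001]
contact_force: [-0.2, -0.5, -2.6]
grip_width: 0.249
t 14.93 p [0.5761 0.0411 0.157 ] x [-1.     0.     0.001] y [0. 1. 0.] z [-0.001  0.    -1.   ] F [-0.2 -0.5 -2.6] w 0.249 q [-0.07  0.35 -0.09  1.14  0.   -0.07]
tool delta mm [ 1.1 -0.1  0. ] world [-0.0011 -0.0001 -0.    ]
[0.74626004 0.04101582 0.10637619]
[426.41084768 198.62908349] [219.01183445 222.68838099]
[397.67640561 295.69347341] [245.27144154 350.84827539]
```

View pics/s7a.png

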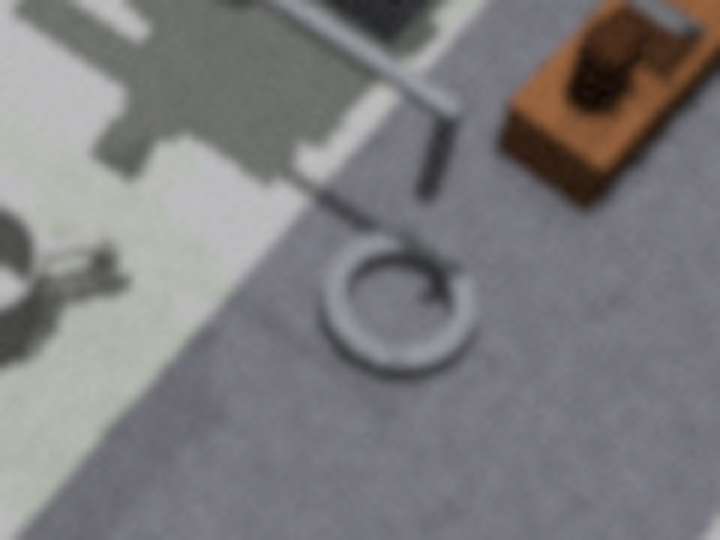

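View pics/d7.png

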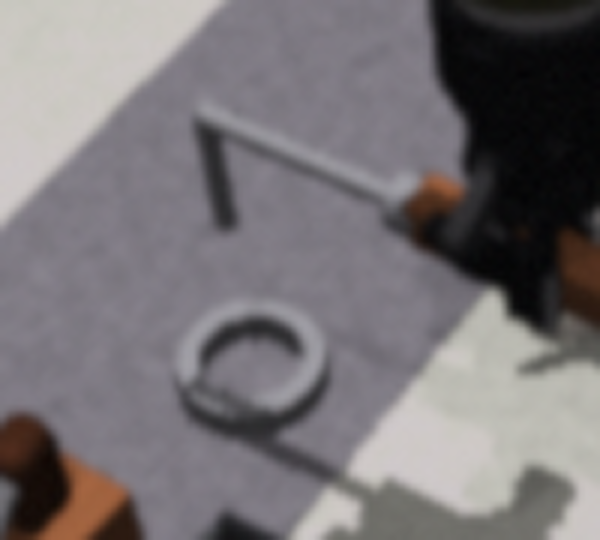

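```bash
python3 -m crank '[0,0,0,0,0,0.03,1,0,0,0,0,0,0.03,1,0,0,0,0,0,0.025,1,0,0,0,0,0,0.014,1,0,0,0,0,0,0,1,0,0,0,0.008,0,0,1,0,0,0,0.012,0,0,1,0,0,0,0.012,0,0,1,0,0,0,0.012,0,0,1,0,0,0,0.012,0,0,1]';python3 -m crank '[0,0,0,0.014,0,0,1,0,0,0,0.014,0,0,1,0,0,0,0.014,0,0,1,0,0,0,0.014,0,0,1,0,0,0,0.014,0,0,1,0,0,0,0.014,0,0,1,0,0,0,0.014,0,0,1,0,0,0,0.006,0,0,1,0,0,0,0,0,0,1]'
python3 - <<'E'
from h import *
pose()
a=camera('scene');b=camera('side')
crop(a,200,180,440,340,3,'pics/s8a.png');crop(b,230,120,410,230,4,'pics/d8.png')
E
```

```text
time: 16.27
eef_pos: [0.5208, 0.0412, 0.0589]
ee_rot: [-0.0, 1.0, 0.0, 0.001]
contact_force: [2.5, -0.6, -1.9]
grip_width: 0.25
time: 17.4
eef_pos: [0.4152, 0.0413, 0.0578]
ee_rot: [-0.0, 1.0, 0.0, -0.001]
contact_force: [-0.1, 0.8, -2.4]
grip_width: 0.244
t 17.4 p [0.4152 0.0413 0.0578] x [-1.    -0.     0.003] y [-0.  1.  0.] z [-0.003  0.    -1.   ] F [-0.1  0.8 -2.4] w 0.244 q [-0.09  0.15 -0.62  0.8  -0.   -0.09]
```

View pics/s8a.png

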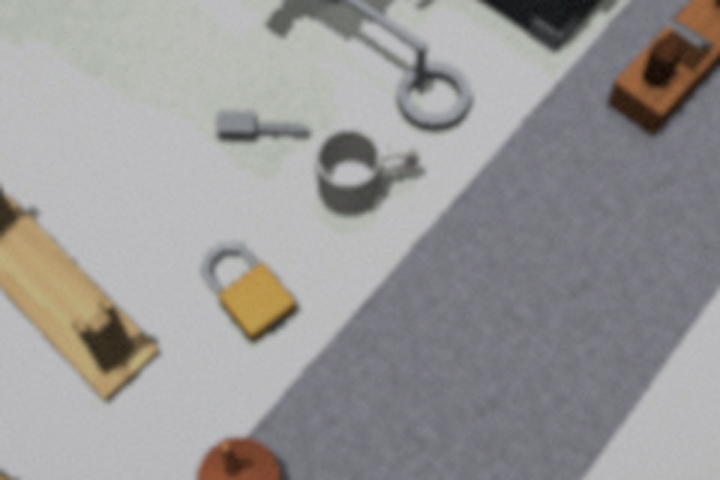

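```bash
python3 -m crank '[0,0,0,-0.008,0,0,1,0,0,0,0,0,-0.03,1,0,0,0,0,0,-0.035,1,0,0,0,0,0,-0.035,1,0,0,0,0,-0.03,-0.03,1,0,0,0,-0.005,-0.04,0,1,0,0,0,-0.01,-0.045,0,1,0,0,0,-0.01,-0.045,0,1,0,0,0,0,-0.045,0,1,0,0,0,0,-0.045,0,1]';python3 -m crank '[0,0,0,0,-0.04,0,1,0,0,0.035,0,-0.04,0,1,0,0,0.035,0,-0.035,0,1,0,0,0,0,0,0,1,0,0,0,0,0,0,1]'
python3 - <<'E'
from h import *
pose();to(.448,-.3232,.0811);yawerr(176)
E
```

```text
time: 18.75
eef_pos: [0.4505, -0.2106, 0.1879]
ee_rot: [-0.0, 1.0, 0.0, -0.0]
contact_force: [1.5, 0.9, -3.4]
grip_width: 0.251
time: 19.38
eef_pos: [0.4487, -0.3235, 0.1876]
ee_rot: [0.035, 0.999, 0.001, -0.0]
contact_force: [1.0, 0.0, -2.4]
grip_width: 0.247
t 19.38 p [ 0.4487 -0.3235  0.1876] x [-0.998  0.07   0.001] y [0.07  0.998 0.001] z [-0.001  0.001 -1.   ] F [ 1.   0.  -2.4] w 0.247 q [-0.77  0.29 -0.1   1.19  0.   -0.7 ]
tool delta mm [6.000e-01 1.000e-01 1.065e+02] world [-0.0007  0.0003 -0.1065]
rz -0.0
```

```bash
python3 -m crank '[0,0,0,0.0007,0,0.025,1,0,0,0,0,0,0.03,1,0,0,0,0,0,0.02,1,0,0,0,0,0,0,1]'
python3 - <<'E'
from h import *
pose();to(.448,-.3232,.0811)
a=camera('scene');b=camera('side')
crop(a,160,210,270,330,6,'pics/s9a.png');crop(b,340,100,460,190,6,'pics/d9.png')
E
```

```text
time: 19.88
eef_pos: [0.4472, -0.3214, 0.1117]
ee_rot: [0.034, 0.999, 0.002, -0.002]
contact_force: [-0.2, -1.0, -1.9]
grip_width: 0.247
t 19.88 p [ 0.4472 -0.3214  0.1117] x [-0.998  0.068  0.003] y [0.068 0.998 0.003] z [-0.003  0.003 -1.   ] F [-0.2 -1.  -1.9] w 0.247 q [-0.77  0.33 -0.23  1.01  0.   -0.7 ]
tool delta mm [-1.  -1.8 30.6] world [ 0.0008 -0.0018 -0.0306]
```

View pics/s9a.png

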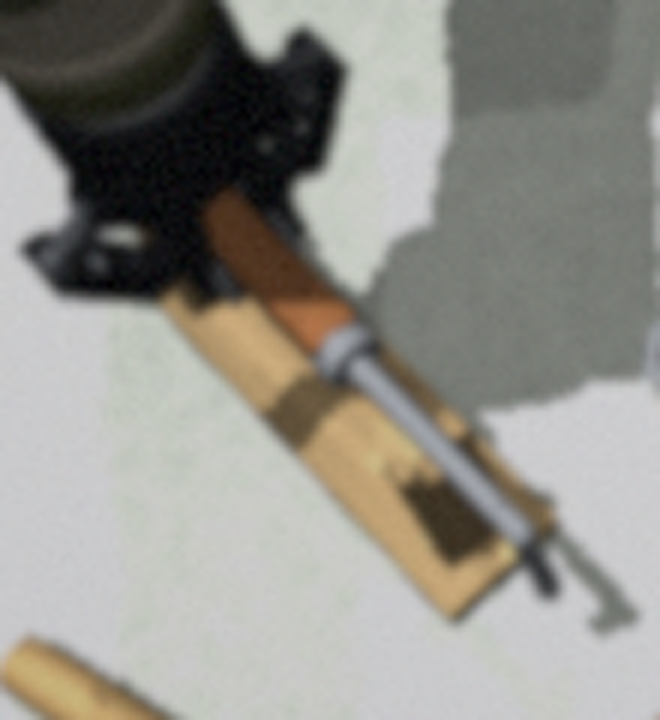

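View pics/d9.png

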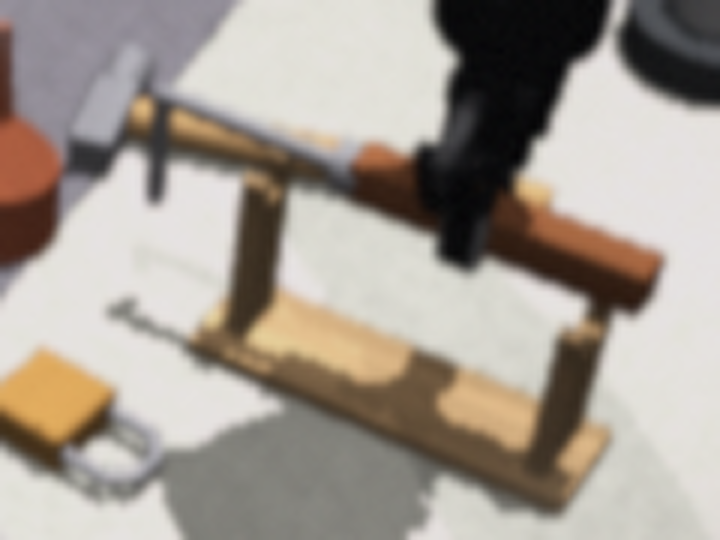

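```bash
python3 -m crank '[0,0,0,0,0,0.01,1,0,0,0,0,0,0.01,1,0,0,0,0,0,0.007,1,0,0,0,0,0,0,1,0,0,0,0,0,0,1]'
python3 - <<'E'
from h import *
pose();to(.448,-.3232,.0811)
E
```

```text
time: 20.6
eef_pos: [0.4482, -0.3238, 0.0863]
ee_rot: [0.035, 0.999, 0.0, 0.0]
contact_force: [0.8, -1.3, -2.7]
grip_width: 0.247
t 20.6 p [ 0.4482 -0.3238  0.0863] x [-0.998  0.07  -0.   ] y [0.07  0.998 0.   ] z [ 0.  0. -1.] F [ 0.8 -1.3 -2.7] w 0.247 q [-0.77  0.36 -0.26  0.95  0.   -0.7 ]
tool delta mm [0.2 0.6 5.2] world [-0.0002  0.0006 -0.0052]
```

```bash
python3 -m crank '[0,0,0,0,0,0.0045,1,0,0,0,0,0,0,1,0,0,0,0,0,0,0.6,0,0,0,0,0,0,0.3,0,0,0,0,0,0,0,0,0,0,0,0,0,0,0,0,0,0,0,0,0,0,0,0,0,0,-0.03,0,0,0,0,0,0,-0.04,0,0,0,0,0,0,-0.04,0]'
python3 - <<'E'
from h import *
pose()
a=camera('scene');b=camera('side')
crop(a,160,160,400,340,3,'pics/s10a.png');crop(b,250,100,460,230,3,'pics/d10.png')
cv2.imwrite('pics/w10.png',camera('wrist'))
E
```

```text
time: 21.85
eef_pos: [0.4479, -0.3235, 0.1927]
ee_rot: [0.035, 0.999, 0.0, -0.0]
contact_force: [0.4, -0.2, -0.9]
grip_width: 1.0
t 21.85 p [ 0.4479 -0.3235  0.1927] x [-0.998  0.07   0.   ] y [0.07  0.998 0.   ] z [-0.  0. -1.] F [ 0.4 -0.2 -0.9] w 1.0 q [-0.77  0.28 -0.09  1.2   0.   -0.7 ]
```

View pics/s10a.png

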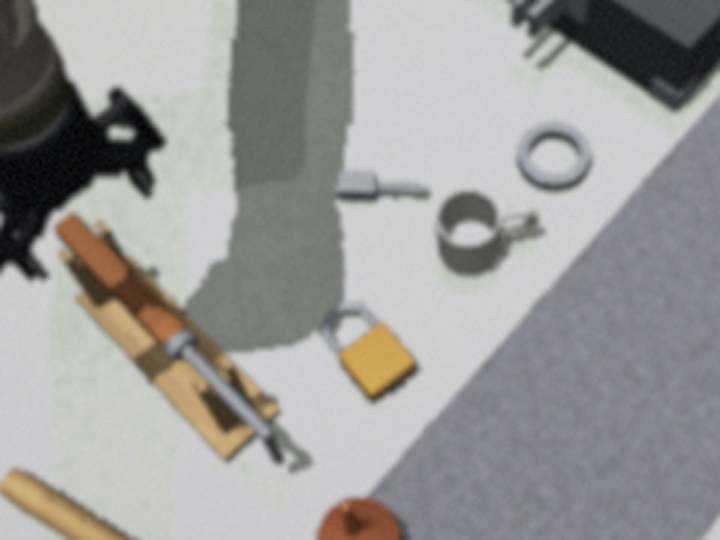

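View pics/d10.png

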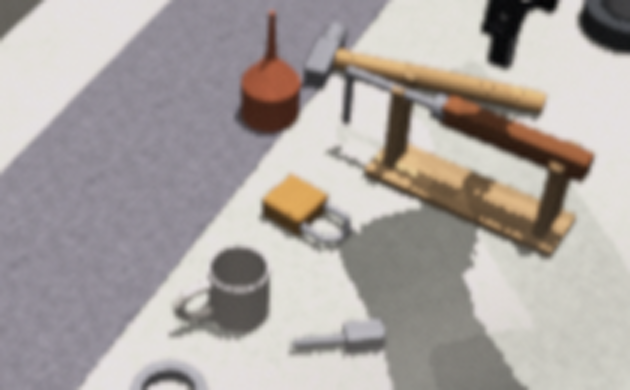

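View pics/w10.png

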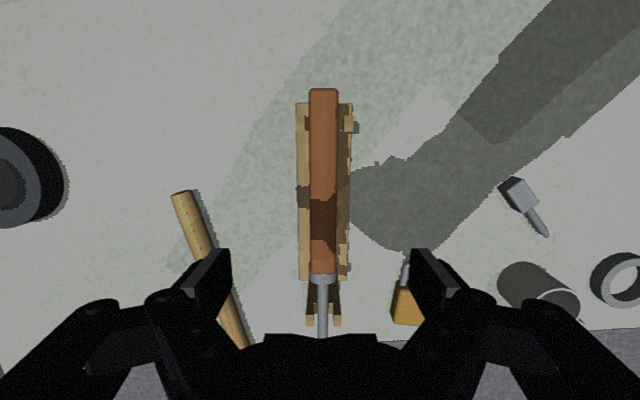

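Run:
```python
from h import *
S=T('scene');D=T('side')
f=lambda x,y:(160+x/3,160+y/3); g=lambda x,y:(250+x/3,100+y/3)
b=tri(S,f(377,360),D,g(294,200));print('body',onz(S,f(377,360),.026),onz(D,g(294,200),.026),b)
print('shackle',onz(S,f(350,307),.013),onz(D,g(333,238),.013))
print('mug rim',onz(S,f(469,216),.062),onz(D,g(239,267),.062)); print('handle',onz(S,f(540,220),.035))
print('ring',onz(S,f(554,154),.018))
print('pin',onz(S,f(357,183),.022),onz(S,f(430,191),.011))
pose()
```

```text
body [ 0.61797511 -0.22129895  0.026     ] [ 0.60935286 -0.21286401  0.026     ] [ 0.61400639 -0.21986666  0.0172855 ]
shackle [ 0.56207852 -0.19711389  0.013     ] [ 0.55739434 -0.19710339  0.013     ]
mug rim [ 0.60168002 -0.08079222  0.062     ] [ 0.59706159 -0.08112361  0.062     ]
handle [ 0.64354106 -0.03234606  0.035     ]
ring [0.60469171 0.0390531  0.018     ]
pin [ 0.48488051 -0.10444302  0.022     ] [ 0.53812425 -0.06321656  0.011     ]
t 22.0 p [ 0.4494 -0.3249  0.1943] x [-0.998  0.07  -0.004] y [ 0.07   0.998 -0.003] z [ 0.004 -0.004 -1.   ] F [ 0.1  0.1 -0.8] w 1.005 q [-0.77  0.28 -0.09  1.2   0.   -0.7 ]
```

```bash
python3 -m crank '[0,0,0,-0.02,0.03,0,0,0,0,0,-0.035,0.03,0,0,0,0,0,-0.035,0.03,0,0,0,0,0,-0.035,0.025,0,0,0,0,0,-0.033,0,0,0,0,0,0.16,0,0,0.03,0,0,0,0.154,0,0,0.03,0,0,0,0,0,0,0,0,0,0,0,0,0,0,0]'
python3 - <<'E'
from h import *
pose();to(.614,-.218,.12);yawerr(158)
cv2.imwrite('pics/w11.png',camera('wrist'))
E
```

```text
time: 23.12
eef_pos: [0.6137, -0.2201, 0.132]
ee_rot: [0.19, 0.982, 0.0, -0.0]
contact_force: [1.4, 0.5, 0.3]
grip_width: 0.997
t 23.12 p [ 0.6137 -0.2201  0.132 ] x [-0.928  0.372  0.   ] y [0.372 0.928 0.   ] z [-0.  0. -1.] F [1.4 0.5 0.3] w 0.997 q [-0.47  0.5   0.09  1.15  0.   -0.09]
tool delta mm [ 0.5  2.  12. ] world [ 0.0003  0.0021 -0.012 ]
rz 0.0025
```

View pics/w11.png

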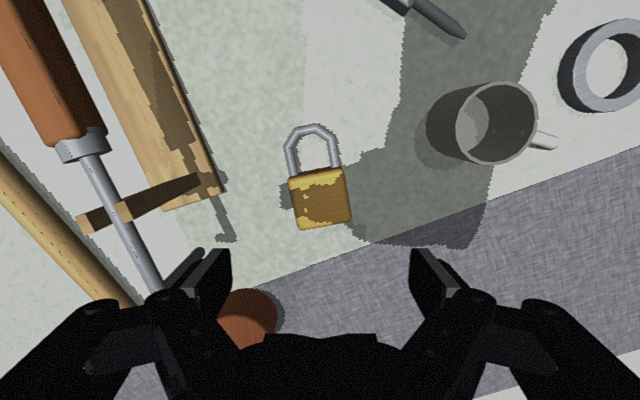

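Run:
```python
from h import *
s=read_state()
s['eef_pos']=np.array([.6137,-.2201,.132])
W=T('wrist',s)
c=[onz(W,p,.026) for p in [(290,178),(344,166),(352,222),(298,230)]]
print(c); m=sum(c)/4;print(m)
v=(c[0]+c[1]-c[2]-c[3]);print('heading',np.degrees(np.arctan2(v[1],v[0])))
print('shackle end',onz(W,(311,127),.013))
print('mug rim',onz(W,(494,121),.062),'ring',onz(W,(606,66),.018))
h=np.degrees(np.arctan2(v[1],v[0]));yawerr(h);pose()
r=R.from_euler('z',h,degrees=True).as_matrix()@np.diag([1,-1,-1]);to(m[0],m[1],.004,r=r)
```

```text
[array([ 0.58558322, -0.23677995,  0.026     ]), array([ 0.59324897, -0.1901522 ,  0.026     ]), array([ 0.64292781, -0.20130126,  0.026     ]), array([ 0.63188262, -0.24907035,  0.026     ])]
[ 0.61341066 -0.21932594  0.026     ]
heading 166.27606211863392
shackle end [ 0.55322878 -0.20434314  0.013     ]
mug rim [ 0.59684472 -0.08262034  0.062     ] ring [0.59790927 0.03351671 0.018     ]
rz -0.1424
t 23.18 p [ 0.6142 -0.2203  0.1328] x [-0.928  0.373 -0.001] y [ 0.373  0.928 -0.   ] z [ 0.001 -0.001 -1.   ] F [-0.1  0.4  0.3] w 1.003 q [-0.47  0.5   0.09  1.15  0.   -0.09]
tool delta mm [  1.    0.8 128.8] world [-0.0008  0.001  -0.1288]
```

```bash
python3 -m crank '[0,0,-0.142,0.001,0.001,0.01,0,0,0,0,0,0,0.035,0,0,0,0,0,0,0.035,0,0,0,0,0,0,0.03,0,0,0,0,0,0,0.018,0,0,0,0,0,0,0,0,0,0,0,0,0,0,1,0,0,0,0,0,0,1,0,0,0,0,0,0,1,0,0,0,0,0,0,1]'
python3 - <<'E'
from h import *
pose()
E
python3 -m crank '[0,0,0,0,0,0,1,0,0,0,0,0,-0.02,1,0,0,0,0,0,-0.03,1,0,0,0,0,0,-0.04,1,0,0,0,0,0,-0.05,1,0,0,0,0,0,-0.04,1,0,0,0,0,0,0,1]'
python3 - <<'E'
from h import *
pose()
cv2.imwrite('pics/w12.png',camera('wrist'))
E
```

```text
time: 24.42
eef_pos: [0.6147, -0.2195, 0.006]
ee_rot: [0.121, 0.993, -0.001, 0.002]
contact_force: [-1.2, -0.6, 6.8]
grip_width: 0.573
t 24.43 p [ 0.6147 -0.2195  0.006 ] x [-0.971  0.239 -0.004] y [ 0.239  0.971 -0.001] z [ 0.003 -0.002 -1.   ] F [-1.2 -0.6  6.8] w 0.573 q [-0.47  0.6  -0.08  0.89 -0.   -0.22]
time: 25.3
eef_pos: [0.6152, -0.2196, 0.188]
ee_rot: [0.121, 0.993, -0.001, 0.004]
contact_force: [0.1, 0.1, -4.9]
grip_width: 0.574
t 25.3 p [ 0.6152 -0.2196  0.188 ] x [-0.971  0.239 -0.008] y [ 0.239  0.971 -0.002] z [ 0.007 -0.003 -1.   ] F [ 0.1  0.1 -4.9] w 0.574 q [-0.47  0.47  0.18  1.27  0.   -0.22]
```

View pics/w12.png

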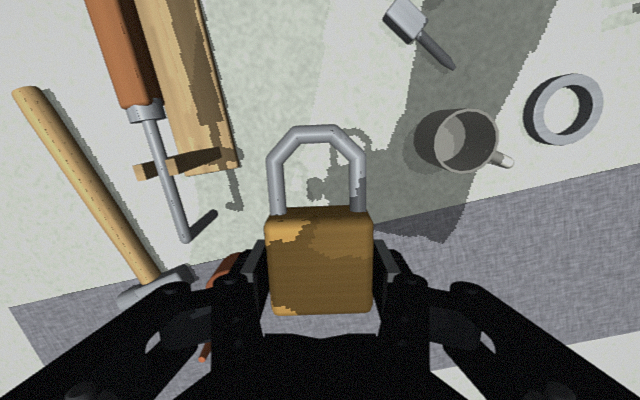

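```bash
python3 -m crank '[0,0,-0.12,0,0,0,1,0,0,-0.12,0,0,0,1,0,0,0,0.01,0.03,0,1,0,0,0,0.018,0.045,0,1,0,0,0,0.018,0.05,0,1,0,0,0,0.018,0.05,0,1,0,0,0,0.018,0.05,0,1,0,0,0,0.018,0.05,0,1,0,0,0,0.018,0.05,0,1,0,0,0,0.018,0.05,0,1]'; python3 -m crank '[0,0,0,0.018,0.05,0,1,0,0,0,0.018,0.04,0,1,0,0,0,0.013,0.025,0,1,0,0,0,0,0,0,1]'
python3 - <<'E'
from h import *
pose();to(.43,.27,.04)
a=camera('scene')
crop(a,290,20,470,200,3,'pics/s13.png')
cv2.imwrite('pics/w13.png',camera('wrist'))
E
```

```text
time: 26.6
eef_pos: [0.4755, 0.1578, 0.1814]
ee_rot: [0.001, 1.0, -0.0, -0.002]
contact_force: [0.8, 0.8, -3.3]
grip_width: 0.572
time: 27.1
eef_pos: [0.4265, 0.2725, 0.1814]
ee_rot: [-0.001, 1.0, -0.001, -0.002]
contact_force: [-0.4, 0.1, -3.3]
grip_width: 0.574
t 27.1 p [0.4265 0.2725 0.1814] x [-1.    -0.002  0.004] y [-0.002  1.    -0.002] z [-0.004 -0.002 -1.   ] F [-0.4  0.1 -3.3] w 0.574 q [ 0.41  0.21 -0.22  1.15  0.    0.41]
tool delta mm [ -4.1  -2.3 141.3] world [ 0.0035 -0.0025 -0.1414]
```

View pics/s13.png

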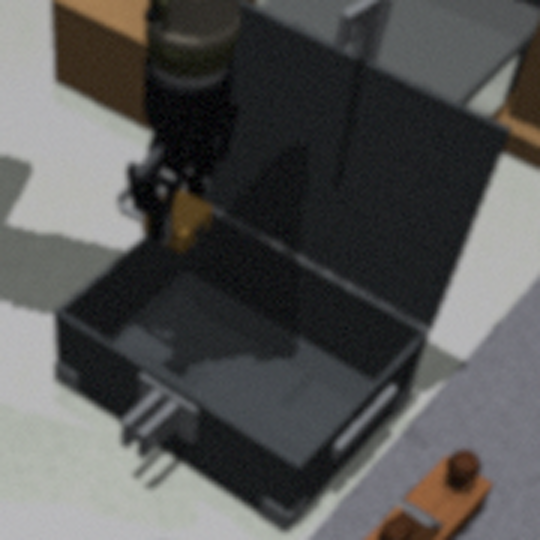

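View pics/w13.png

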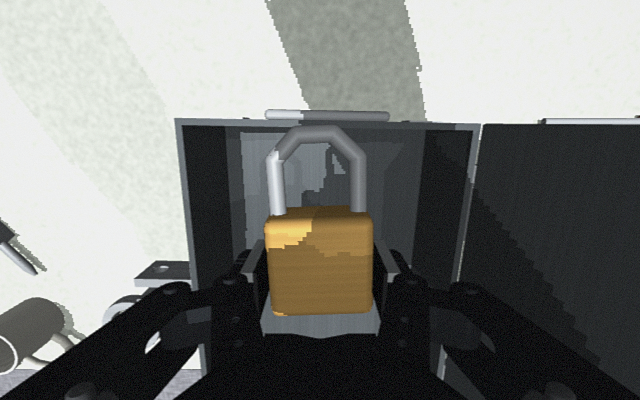

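```bash
python3 - <<'E'
from h import *
s=read_state();s['eef_pos']=np.array([.4265,.2725,.1814])
W=T('wrist',s)
for p in [(176,119),(185,125),(476,125),(481,123),(330,120)]: print(onz(W,p,.105).round(4))
# fork hole plate
print(onz(W,(135,270),.09),onz(W,(190,262),.09))
E
python3 -m crank '[0,0,0,-0.02,0.001,0.02,1,0,0,0,-0.004,0,0.035,1,0,0,0,0,0,0.035,1,0,0,0,0,0,0.035,1,0,0,0,0,0,0.03,1,0,0,0,0,0,0.008,1,0,0,0,0,0,0,1,0,0,0,0,0,0,0.3,0,0,0,0,0,0,0.3,0,0,0,0,0,0,0.3]'
python3 -m crank '[0,0,0,0,0,0,0.3,0,0,0,0,0,-0.03,0.3,0,0,0,0,0,-0.04,0.3,0,0,0,0,0,-0.05,0,0,0,0,0,0,-0.05,0,0,0,0,0,0,0,0]'
python3 - <<'E'
from h import *
pose()
cv2.imwrite('pics/w14.png',camera('wrist'))
E
```

```text
[0.3574 0.1687 0.105 ]
[0.3616 0.1747 0.105 ]
[0.3621 0.3849 0.105 ]
[0.3607 0.3883 0.105 ]
[0.3584 0.2795 0.105 ]
[0.48543234 0.10865093 0.09      ] [0.47774881 0.15818943 0.09      ]
time: 28.45
eef_pos: [0.454, 0.273, 0.022]
ee_rot: [0.001, 1.0, 0.0, 0.001]
contact_force: [-0.7, -0.7, 0.8]
grip_width: 0.702
time: 29.2
eef_pos: [0.4557, 0.2738, 0.1955]
ee_rot: [0.001, 1.0, 0.002, 0.004]
contact_force: [-0.2, -0.3, 0.0]
grip_width: 0.999
t 29.2 p [0.4557 0.2738 0.1955] x [-1.     0.002 -0.008] y [0.002 1.    0.003] z [ 0.008  0.003 -1.   ] F [-0.2 -0.3  0. ] w 0.999 q [ 0.39  0.24 -0.15  1.18  0.    0.39]
```

View pics/w14.png

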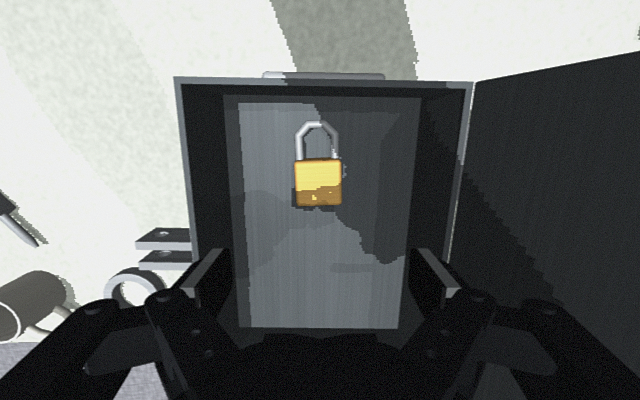

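Run:
```python
from h import *
s=read_state();s['eef_pos']=np.array([.6152,-.2196,.188]);s['ee_rot']=np.array([.121,.993,-.001,.004]);s['ee_rot']/=np.linalg.norm(s['ee_rot'])
W=T('wrist',s)
m=onz(W,(456,140),.062);h=onz(W,(512,162),.035);print(m,h,np.degrees(np.arctan2(h[1]-m[1],h[0]-m[0])))
print('ring',onz(W,(563,109),.018),'pin',onz(W,(400,20),.022),onz(W,(453,68),.011))
S=T('scene');p=(160+469/3,160+216/3);print(onz(S,p,.062)); h=onz(S,(160+540/3,160+222/3),.045);print(h)
pose();to(.5,-.081,.2);to(.6,-.081,.2)
```

```text
[ 0.59613555 -0.09000451  0.062     ] [ 0.63607548 -0.02685563  0.035     ] 57.68776584145782
ring [0.59921446 0.03687472 0.018     ] pin [ 0.48164121 -0.11048373  0.022     ] [ 0.53389955 -0.06312993  0.011     ]
[ 0.60168002 -0.08079222  0.062     ]
[ 0.64784071 -0.03836425  0.045     ]
t 29.25 p [0.4544 0.2732 0.193 ] x [-1.     0.002 -0.004] y [0.002 1.    0.002] z [ 0.004  0.002 -1.   ] F [-0.7 -0.3 -0.5] w 1.001 q [ 0.39  0.24 -0.15  1.18  0.    0.39]
tool delta mm [ -46.2 -354.1   -7.5] world [ 0.0456 -0.3542  0.007 ]
tool delta mm [-146.2 -354.    -7. ] world [ 0.1456 -0.3542  0.007 ]
```

```bash
python3 -m crank '[0,0,0,-0.01,-0.03,0,0,0,0,0,-0.02,-0.05,0,0,0,0,0,-0.02,-0.05,0,0,0,0,0,-0.02,-0.05,0,0,0,0,0,-0.02,-0.05,0,0,0,0,0,-0.02,-0.05,0,0,0,0,0,-0.02,-0.045,0,0,0,0,0,-0.016,-0.029,0,0,0,0,-0.174,0,0,0,0,0,0,-0.174,0,0,0,0]'; python3 -m crank '[0,0,-0.174,0,0,0.02,0,0,0,-0.174,0,0,0.02,0,0,0,-0.174,0,0,0.01,0,0,0,0,0,0,0,0,0,0,0,0,0,0,0]'
python3 - <<'E'
from h import *
pose();yawerr(230);to(.6,-.081,.14)
cv2.imwrite('pics/w15.png',camera('wrist'))
E
```

```text
time: 30.5
eef_pos: [0.5975, -0.0822, 0.1884]
ee_rot: [-0.174, 0.985, 0.001, -0.002]
contact_force: [-0.2, -0.6, -0.5]
grip_width: 1.002
time: 31.12
eef_pos: [0.5982, -0.0816, 0.1403]
ee_rot: [-0.419, 0.908, 0.0, -0.0]
contact_force: [-0.4, -0.3, 0.1]
grip_width: 1.002
t 31.12 p [ 0.5982 -0.0816  0.1403] x [-0.648 -0.761  0.   ] y [-0.761  0.648  0.001] z [-0.001  0.    -1.   ] F [-0.4 -0.3  0.1] w 1.002 q [-0.27  0.41 -0.04  1.12  0.   -1.13]
rz -0.0072
tool delta mm [-1.6 -1.   0.3] world [ 0.0018  0.0006 -0.0003]
```

View pics/w15.png

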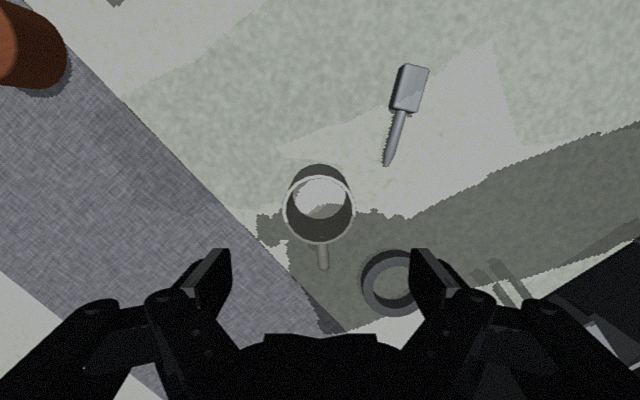

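Run:
```python
from h import *
s=read_state();s['eef_pos']=np.array([.5982,-.0816,.1403])
W=T('wrist',s);m=onz(W,(319,209),.062);print(m,onz(W,(393,281),.018),onz(W,(411,88),.022),onz(W,(388,163),.008));pose();to(m[0],m[1],.02)
```

```text
[ 0.5983372  -0.08268688  0.062     ] [0.59945376 0.03310467 0.018     ] [ 0.47977144 -0.10389243  0.022     ] [ 0.53073633 -0.06282989  0.008     ]
t 31.18 p [ 0.5985 -0.0817  0.1408] x [-0.648 -0.762 -0.   ] y [-0.762  0.648  0.   ] z [-0.  0. -1.] F [ 0.  -0.2 -0.4] w 0.998 q [-0.27  0.41 -0.04  1.12  0.   -1.13]
tool delta mm [  0.9  -0.6 120.8] world [-1.000e-04 -1.000e-03 -1.208e-01]
```

```bash
python3 -m crank '[0,0,0,0.001,0,0.03,0,0,0,0,0,0,0.035,0,0,0,0,0,0,0.035,0,0,0,0,0,0,0.021,0,0,0,0,0,0,0,0,0,0,0,0,0,0,1,0,0,0,0,0,0,1,0,0,0,0,0,0,1,0,0,0,0,0,0,1,0,0,0,0,0,0,1]'
python3 -m crank '[0,0,0,0,0,-0.02,1,0,0,0,0,0,-0.04,1,0,0,0,0,0,-0.05,1,0,0,0,0,0,-0.05,1,0,0,0,0,0,-0.03,1,0,0,0.174,0,0,0,1,0,0,0.174,0,0,0,1,0,0,0.174,0,0,0,1,0,0,0.174,0,0,0,1,0,0,0.174,0,0,0,1]'
python3 - <<'E'
from h import *
pose();yawerr(180);to(.53,.279,.21)
cv2.imwrite('pics/w16.png',camera('wrist'))
E
```

```text
time: 32.42
eef_pos: [0.5994, -0.0828, 0.0218]
ee_rot: [-0.421, 0.907, -0.001, 0.001]
contact_force: [1.1, 0.1, 6.8]
grip_width: 0.656
time: 33.67
eef_pos: [0.5975, -0.0824, 0.2099]
ee_rot: [0.004, 1.0, 0.0, -0.0]
contact_force: [-0.6, -0.1, -1.2]
grip_width: 0.656
t 33.67 p [ 0.5975 -0.0824  0.2099] x [-1.     0.008  0.   ] y [0.008 1.    0.   ] z [-0.  0. -1.] F [-0.6 -0.1 -1.2] w 0.656 q [-0.27  0.37  0.08  1.28  0.   -0.26]
rz -0.0077
tool delta mm [ 70.3 360.8  -0. ] world [-6.750e-02  3.614e-01  1.000e-04]
```

View pics/w16.png

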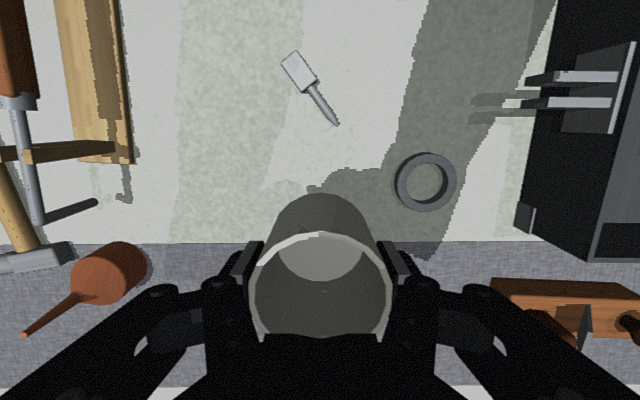

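```bash
python3 -m crank '[0,0,0,0.005,0.03,0,1,0,0,0,0.005,0.05,0,1,0,0,0,0.005,0.05,0,1,0,0,0,0.005,0.05,0,1,0,0,0,0.005,0.05,0,1,0,0,0,0.005,0.05,0,1,0,0,0,0.005,0.05,0,1,0,0,0,0,0.031,0,1,0,0,0,0,0,0,1]'
python3 - <<'E'
from h import *
pose();to(.565,.279,.03)
cv2.imwrite('pics/w17.png',camera('wrist'))
E
```

```text
time: 34.85
eef_pos: [0.5628, 0.2809, 0.2097]
ee_rot: [-0.002, 1.0, 0.0, -0.0]
contact_force: [-0.1, -0.7, -1.7]
grip_width: 0.66
t 34.85 p [0.5628 0.2809 0.2097] x [-1.    -0.004  0.   ] y [-0.004  1.     0.   ] z [-0.  0. -1.] F [-0.1 -0.7 -1.7] w 0.66 q [0.34 0.43 0.16 1.3  0.   0.33]
tool delta mm [ -2.2  -2.  179.7] world [ 0.0022 -0.0019 -0.1797]
```

View pics/w17.png

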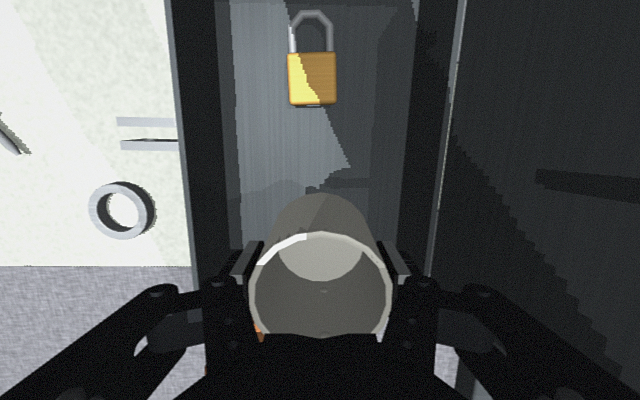

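```bash
python3 -m crank '[0,0,0,0,-0.001,0.03,1,0,0,0,0,0,0.05,1,0,0,0,0,0,0.05,1,0,0,0,0,0,0.03,1,0,0,0,0,0,0.017,1,0,0,0,0,0,0,1,0,0,0,0,0,0,0.1,0,0,0,0,0,0,0.1,0,0,0,0,0,0,0.1,0,0,0,0,0,0,0.1]'
python3 -m crank '[0,0,0,0,0,-0.02,0.1,0,0,0,0,0,-0.04,0.1,0,0,0,0,0,-0.05,0.1,0,0,0,0,0,-0.05,0,0,0,0,0,0,-0.02,0,0,0,0,0,0,0,0]'
python3 - <<'E'
from h import *
pose();to(.6,.035,.2)
a=camera('scene');b=camera('side')
crop(a,220,20,450,200,3,'pics/s18.png');crop(b,160,180,400,390,3,'pics/d18.png')
E
```

```text
time: 36.15
eef_pos: [0.5637, 0.2778, 0.0334]
ee_rot: [0.001, 1.0, 0.0, 0.001]
contact_force: [0.3, -0.5, 0.7]
grip_width: 0.9
time: 36.9
eef_pos: [0.5646, 0.2781, 0.2151]
ee_rot: [0.001, 1.0, 0.001, 0.002]
contact_force: [0.2, 0.3, -0.3]
grip_width: 1.002
t 36.9 p [0.5646 0.2781 0.2151] x [-1.     0.002 -0.004] y [0.002 1.    0.002] z [ 0.004  0.002 -1.   ] F [ 0.2  0.3 -0.3] w 1.002 q [0.33 0.42 0.16 1.31 0.   0.33]
tool delta mm [ -35.8 -243.    14.8] world [ 0.0354 -0.2431 -0.0151]
```

View pics/s18.png

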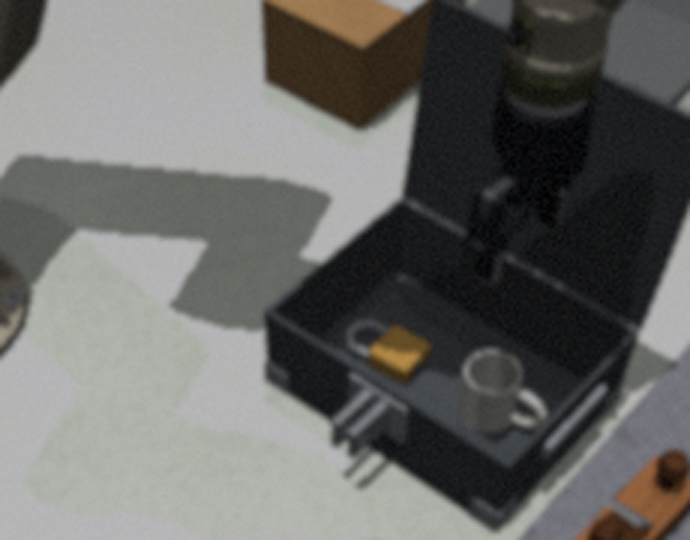

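View pics/d18.png

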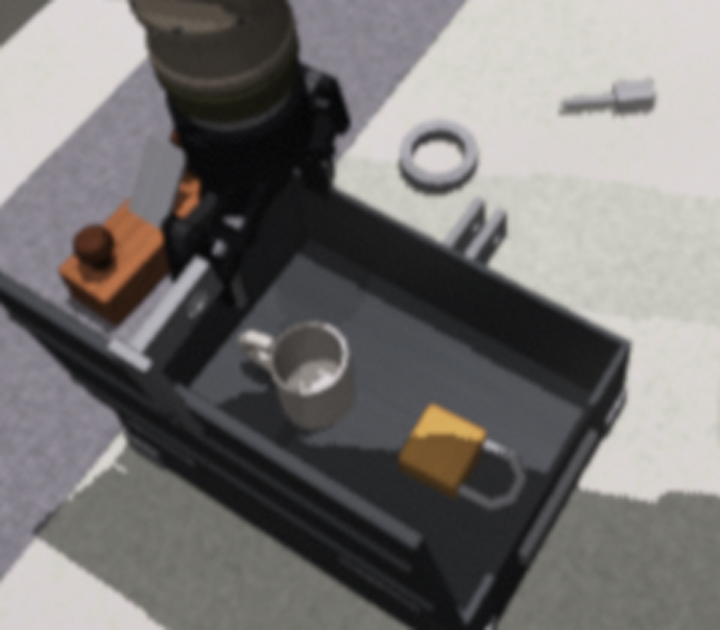

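```bash
python3 -m crank '[0,0,0,-0.005,-0.03,0,0,0,0,0,-0.006,-0.045,0,0,0,0,0,-0.006,-0.045,0,0,0,0,0,-0.006,-0.045,0,0,0,0,0,-0.006,-0.045,0,0,0,0,0,-0.006,-0.033,0.02,0,0,0,0,0,0,0.04,0,0,0,0,0,0,0.03,0,0,0,0,0,0,0,0,0,0,0,0,0,0,0]'
python3 - <<'E'
from h import *
pose()
cv2.imwrite('pics/w19.png',camera('wrist'))
E
```

```text
time: 38.25
eef_pos: [0.598, 0.0347, 0.1229]
ee_rot: [0.001, 1.0, 0.0, -0.0]
contact_force: [-0.5, 0.7, 0.3]
grip_width: 1.001
t 38.25 p [0.598  0.0347 0.1229] x [-1.     0.002  0.001] y [0.002 1.    0.   ] z [-0.001  0.    -1.   ] F [-0.5  0.7  0.3] w 1.001 q [-0.08  0.41 -0.08  1.08  0.   -0.07]
```

View pics/w19.png

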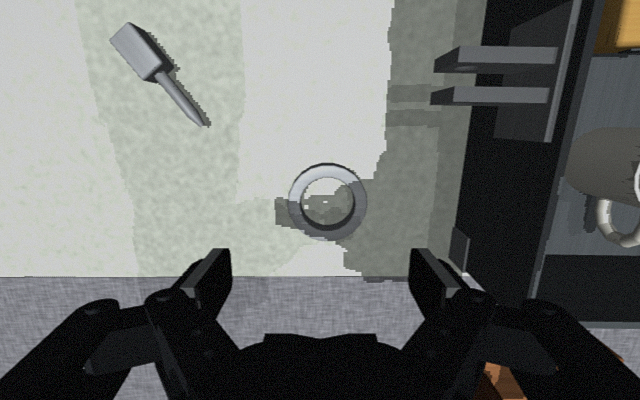

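Run:
```python
from h import *
s=read_state();s['eef_pos']=np.array([.598,.0347,.1229])
W=T('wrist',s);m=onz(W,(328,202),.018);print(m,'L,R',onz(W,(289,202),.018),onz(W,(367,202),.018),'pin',onz(W,(141,50),.022),onz(W,(207,123),.008))
print('fork',onz(W,(435,70),.1),onz(W,(434,103),.1))
pose();to(m[0],m[1],.002)
```

```text
[0.59912378 0.04146569 0.018     ] L,R [0.59902835 0.0073997  0.018     ] [0.59921918 0.07552267 0.018     ] pin [ 0.47894495 -0.09990969  0.022     ] [ 0.53224961 -0.06095371  0.008     ]
fork [0.50530388 0.09475777 0.1       ] [0.52163982 0.09586793 0.1       ]
t 38.3 p [0.5986 0.0347 0.1236] x [-1.     0.002 -0.001] y [0.002 1.    0.   ] z [ 0.001  0.    -1.   ] F [0.1 0.  0.2] w 1.0 q [-0.08  0.41 -0.08  1.08  0.   -0.07]
tool delta mm [ -0.4   6.8 121.6] world [ 0.0005  0.0068 -0.1216]
```

```bash
python3 -m crank '[0,0,0,0,0.006,0.03,0,0,0,0,0,0,0.03,0,0,0,0,0,0,0.02,0,0,0,0,0,0,0,0,0,0,0,0,0,0,0]'
python3 - <<'E'
from h import *
pose()
cv2.imwrite('pics/w20.png',camera('wrist'))
E
```

```text
time: 38.92
eef_pos: [0.5993, 0.0406, 0.0445]
ee_rot: [0.001, 1.0, -0.0, 0.001]
contact_force: [-0.1, 0.6, 0.1]
grip_width: 1.001
t 38.92 p [0.5993 0.0406 0.0445] x [-1.     0.002 -0.003] y [ 0.002  1.    -0.   ] z [ 0.003 -0.    -1.   ] F [-0.1  0.6  0.1] w 1.001 q [-0.07  0.48 -0.19  0.9   0.   -0.06]
```

View pics/w20.png

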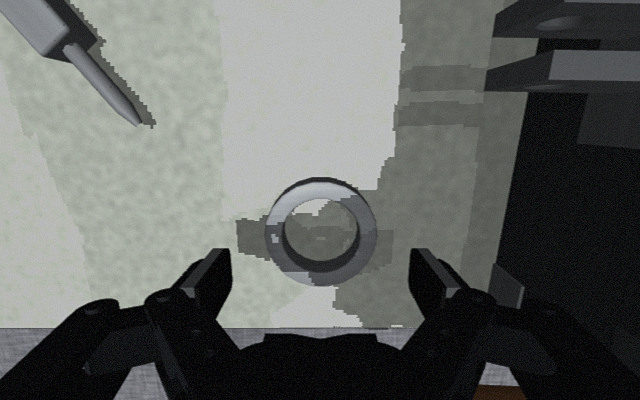

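```bash
python3 -m crank '[0,0,0,0,0,0.02,0,0,0,0,0,0,0.015,0,0,0,0,0,0,0.008,0,0,0,0,0,0,0,0,0,0,0,0,0,0,0]'
python3 - <<'E'
from h import *
pose()
b=camera('side');crop(b,220,160,380,260,5,'pics/d20.png')
E
```

```text
time: 39.6
eef_pos: [0.5985, 0.0406, 0.0003]
ee_rot: [0.001, 1.0, 0.0, 0.0]
contact_force: [-0.9, 0.2, 0.7]
grip_width: 1.004
t 39.6 p [5.985e-01 4.060e-02 3.000e-04] x [-1.     0.002 -0.001] y [0.002 1.    0.   ] z [ 0.001  0.    -1.   ] F [-0.9  0.2  0.7] w 1.004 q [-0.07  0.52 -0.24  0.81  0.   -0.06]
```

View pics/d20.png

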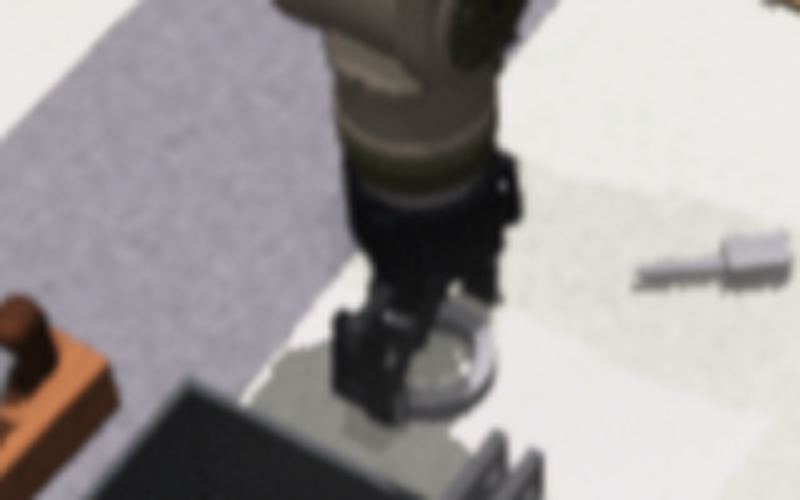

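```bash
python3 -m crank '[0,0,0,0,0,0.003,0,0,0,0,0,0,0,0.5,0,0,0,0,0,0,1,0,0,0,0,0,0,1,0,0,0,0,0,0,1]'
python3 - <<'E'
from h import *
pose()
E
python3 -m crank '[0,0,0,0,0,-0.02,1,0,0,0,0,0,-0.03,1,0,0,0,0,0,-0.04,1,0,0,0,0,0,-0.05,1,0,0,0,0,0,-0.05,1,0,0,0,0,0,0,1]'
python3 - <<'E'
from h import *
pose();to(.5,.279,.19)
cv2.imwrite('pics/w21.png',camera('wrist'))
E
```

```text
time: 40.28
eef_pos: [0.5983, 0.0406, -0.0027]
ee_rot: [0.001, 1.0, 0.0, 0.0]
contact_force: [-0.5, 0.7, 5.4]
grip_width: 0.78
t 40.27 p [ 0.5983  0.0406 -0.0027] x [-1.     0.002 -0.001] y [0.002 1.    0.   ] z [ 0.001  0.    -1.   ] F [-0.5  0.7  5.4] w 0.78 q [-0.07  0.53 -0.24  0.8   0.   -0.06]
time: 41.02
eef_pos: [0.6006, 0.0403, 0.1908]
ee_rot: [0.001, 1.0, -0.0, 0.004]
contact_force: [-0.4, 0.1, -4.1]
grip_width: 0.784
t 41.02 p [0.6006 0.0403 0.1908] x [-1.     0.002 -0.008] y [ 0.002  1.    -0.001] z [ 0.008 -0.001 -1.   ] F [-0.4  0.1 -4.1] w 0.784 q [-0.07  0.37  0.03  1.22 -0.   -0.06]
tool delta mm [ 1.010e+02  2.385e+02 -1.000e-01] world [-0.1006  0.2387 -0.0008]
```

View pics/w21.png

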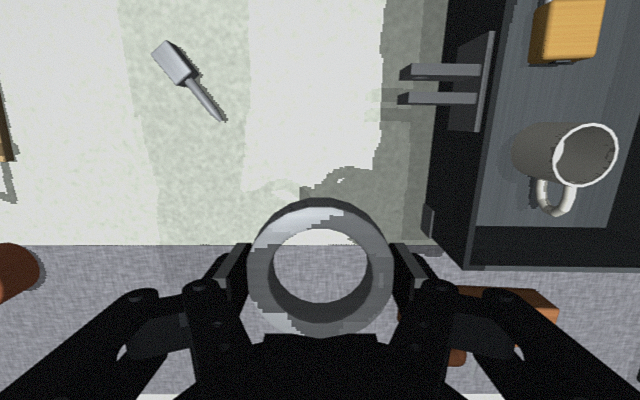

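```bash
python3 -m crank '[0,0,0,0.02,0.03,0,1,0,0,0,0.022,0.042,0,1,0,0,0,0.022,0.042,0,1,0,0,0,0.022,0.042,0,1,0,0,0,0.022,0.042,0,1,0,0,0,0.022,0.041,0,1,0,0,0,0,0,0.03,1,0,0,0,0,0,0.04,1,0,0,0,0,0,0.04,1,0,0,0,0,0,0.03,1]'
python3 - <<'E'
from h import *
pose();to(.47,.279,.042)
E
```

```text
time: 42.32
eef_pos: [0.4653, 0.2786, 0.0423]
ee_rot: [0.001, 1.0, -0.001, -0.003]
contact_force: [-0.5, 0.3, -2.4]
grip_width: 0.785
t 42.33 p [0.4653 0.2786 0.0423] x [-1.     0.002  0.006] y [ 0.002  1.    -0.002] z [-0.006 -0.002 -1.   ] F [-0.5  0.3 -2.4] w 0.785 q [ 0.39  0.39 -0.34  0.85 -0.    0.39]
tool delta mm [-4.7  0.4  0.3] world [ 0.0047  0.0004 -0.0003]
```

```bash
python3 -m crank '[0,0,0,-0.003,0,0,1,0,0,0,0,0,0,0.1,0,0,0,0,0,0,0,0,0,0,0,0,0,0,0,0,0,0,0,0,0,0,0,0,0,0,-0.03,0,0,0,0,0,0,-0.05,0,0,0,0,0,0,-0.06,0,0,0,0,0,0,-0.02,0,0,0,0,0,0,0,0]'
python3 - <<'E'
from h import *
pose()
cv2.imwrite('pics/w22.png',camera('wrist'));b=camera('side');crop(b,160,180,400,390,3,'pics/d22.png')
E
```

```text
time: 43.58
eef_pos: [0.4727, 0.2803, 0.2091]
ee_rot: [0.001, 1.0, 0.001, 0.002]
contact_force: [0.7, 0.9, -0.0]
grip_width: 1.001
t 43.58 p [0.4727 0.2803 0.2091] x [-1.     0.002 -0.004] y [0.002 1.    0.002] z [ 0.004  0.002 -1.   ] F [ 0.7  0.9 -0. ] w 1.001 q [ 0.39  0.27 -0.07  1.23  0.    0.39]
```

View pics/w22.png

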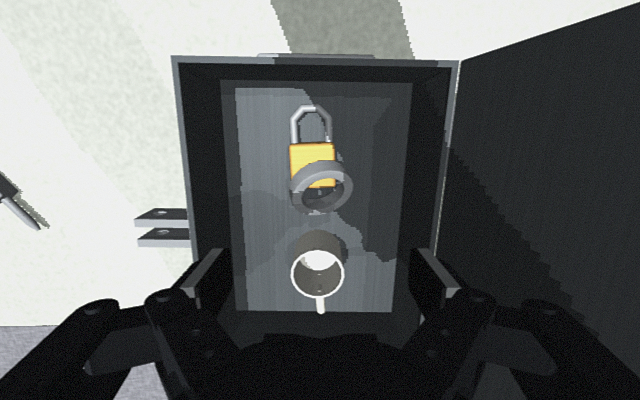

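View pics/d22.png

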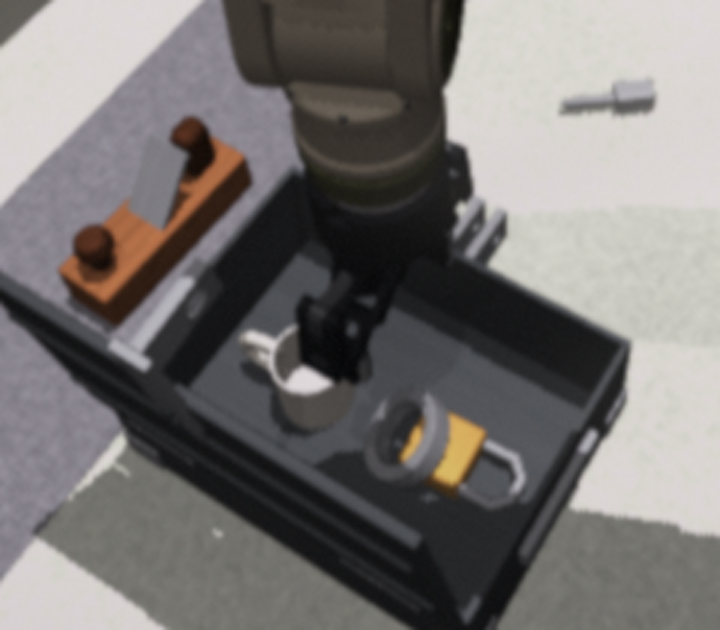

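Run:
```python
from h import *
S=T('scene');D=T('side')
for th in (1.6,1.65,1.7,1.75,1.8):
    for x in (.3575,.6575):
        # outer edge and inner edge of free edge
        for n in (0,.008):
            y=.389-.22*np.cos(th)+n*np.sin(th); z=.105+.22*np.sin(th)+n*np.cos(th)
            print(th,x,n,round(y,3),round(z,3),proj(S,(x,y,z)).round(1),proj(D,(x,y,z)).round(1))
pose()
a=camera('scene');crop(a,340,0,480,150,5,'pics/s23.png')
```

```text
1.6 0.3575 0 0.395 0.325 [358.7  19.7] [310.  347.9]
1.6 0.3575 0.008 0.403 0.325 [360.5  18.5] [307.  352.9]
1.6 0.6575 0 0.395 0.325 [455.   64.9] [155.2 257.6]
1.6 0.6575 0.008 0.403 0.325 [456.6  63.3] [151.7 261.3]
1.65 0.3575 0 0.406 0.324 [361.1  18.1] [305.9 354.9]
1.65 0.3575 0.008 0.414 0.324 [362.8  17. ] [302.9 360.1]
1.65 0.6575 0 0.406 0.324 [457.2  62.9] [150.4 262.7]
1.65 0.6575 0.008 0.414 0.324 [458.7  61.5] [147.  266.6]
1.7 0.3575 0 0.417 0.323 [363.4  16.7] [301.8 362.1]
1.7 0.3575 0.008 0.425 0.322 [365.1  15.8] [298.8 367.4]
1.7 0.6575 0 0.417 0.323 [459.2  61.1] [145.7 268.1]
1.7 0.6575 0.008 0.425 0.322 [460.6  59.8] [142.3 272.2]
1.75 0.3575 0 0.428 0.321 [365.7  15.5] [297.7 369.5]
1.75 0.3575 0.008 0.436 0.32 [367.3  14.7] [294.6 375. ]
1.75 0.6575 0 0.428 0.321 [461.1  59.5] [141.1 273.8]
1.75 0.6575 0.008 0.436 0.32 [462.5  58.4] [137.8 277.9]
1.8 0.3575 0 0.439 0.319 [367.9  14.5] [293.5 377.1]
1.8 0.3575 0.008 0.447 0.317 [369.4  13.9] [290.5 382.7]
1.8 0.6575 0 0.439 0.319 [463.   58.1] [136.6 279.6]
1.8 0.6575 0.008 0.447 0.317 [464.2  57.2] [133.4 283.9]
t 43.67 p [0.471  0.2796 0.206 ] x [-1.     0.002  0.001] y [ 0.002  1.    -0.   ] z [-0.001 -0.    -1.   ] F [-0.3  0.4 -0.5] w 0.998 q [ 0.39  0.27 -0.08  1.23  0.    0.39]
```

View pics/s23.png

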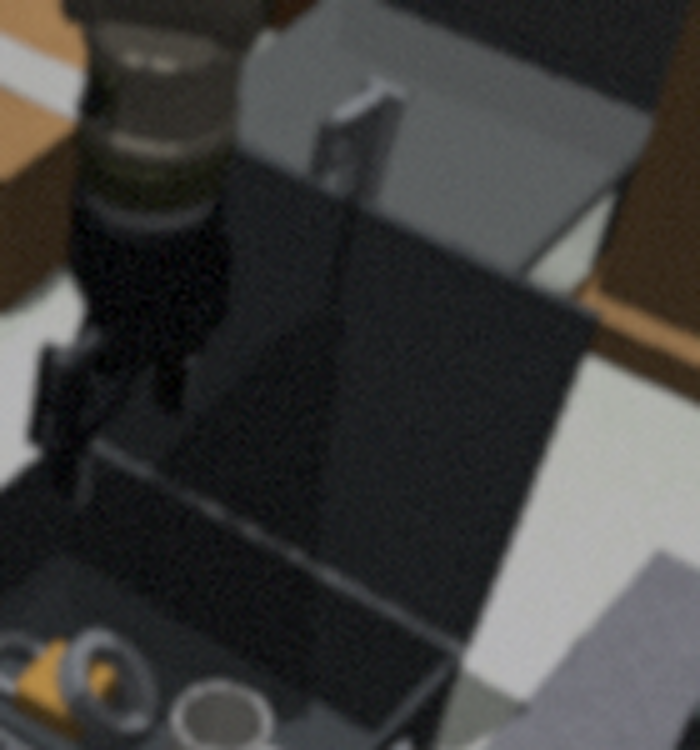

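```bash
python3 -m crank '[0,0,0,0.02,0,-0.03,1,0,0,0,0.03,0,-0.04,1,0,0,0,0,0,-0.04,1,0,0,0,0,0,-0.04,1,0,0,0,0,0,-0.01,1,0,0,0,0,0,0,1]'
python3 - <<'E'
from h import *
pose();S=T('scene')
for p in [(310,25),(338,60),(377,15),(350,5)]: print(onz(S,p,.08).round(3))
E
```

```text
time: 44.48
eef_pos: [0.4215, 0.2799, 0.3656]
ee_rot: [0.001, 1.0, -0.0, -0.001]
contact_force: [1.0, -0.1, -1.4]
grip_width: -0.001
t 44.48 p [0.4215 0.2799 0.3656] x [-1.     0.002  0.001] y [ 0.002  1.    -0.   ] z [-0.001 -0.    -1.   ] F [ 1.  -0.1 -1.4] w -0.001 q [0.43 0.18 0.2  1.59 0.   0.43]
[0.017 0.574 0.08 ]
[0.226 0.481 0.08 ]
[0.175 0.788 0.08 ]
[0.053 0.775 0.08 ]
```

```bash
python3 -m crank '[0,0,0,0,0.03,0,1,0,0,0,0,0.04,0,1,0,0,0,0,0.05,0,1,0,0,0,0,0.05,0,1,0,0,0,0,0.035,0,1,0,0,0,0,0,0,1,0,0,0,0,0,0,1]'
python3 - <<'E'
from h import *
pose();a=camera('scene');crop(a,340,0,480,150,5,'pics/s24.png');b=camera('side');crop(b,120,200,420,400,2.6,'pics/d24.png')
E
```

```text
time: 45.35
eef_pos: [0.4216, 0.4843, 0.3648]
ee_rot: [0.001, 1.0, -0.001, -0.001]
contact_force: [0.3, -0.6, 0.3]
grip_width: 0.005
t 45.35 p [0.4216 0.4843 0.3648] x [-1.     0.002  0.003] y [ 0.002  1.    -0.003] z [-0.003 -0.003 -1.   ] F [ 0.3 -0.6  0.3] w 0.005 q [ 0.73  0.48  0.63  1.72 -0.    0.73]
```

View pics/s24.png

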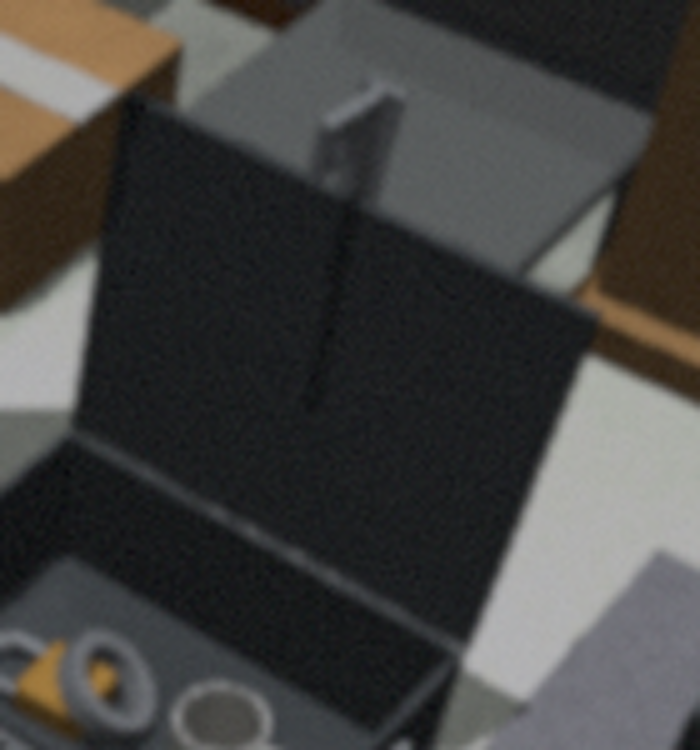

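View pics/d24.png

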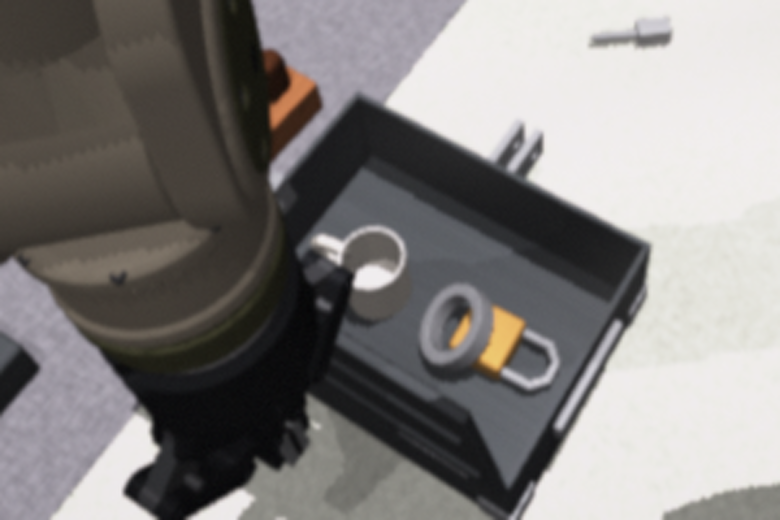

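```bash
python3 - <<'E'
import numpy as np
pp=None
for th in [1.7,1.6,1.5,1.4,1.3,1.2,1.1,1.0,.9,.8,.7,.6,.5,.4,.3,.2,.1,0]:
    y=.389-.2*np.cos(th)+.008*np.sin(th)+.0145; z=.105+.2*np.sin(th)+.008*np.cos(th)
    print(th,round(y,4),round(z,4), '' if pp is None else (round((y-pp[0])*1000,1),round((z-pp[1])*1000,1))); pp=(y,z)
E
python3 -m crank '[0,0,0,0,0,0.025,1,0,0,0,0,0,0.03,1,0,0,0,0,0,0.015,1,0,0,0,0,-0.015,0,1,0,0,0,0,-0.015,0,1,0,0,0,0,-0.008,0,1,0,0,0,0,0,0,1]'
python3 - <<'E'
from h import *
pose();a=camera('scene');crop(a,340,0,480,150,5,'pics/s25.png')
E
```

```text
1.7 0.4372 0.3023 
1.6 0.4173 0.3047 (np.float64(-19.9), np.float64(2.4))
1.5 0.3973 0.3051 (np.float64(-20.0), np.float64(0.4))
1.4 0.3774 0.3034 (np.float64(-19.9), np.float64(-1.6))
1.3 0.3577 0.2999 (np.float64(-19.7), np.float64(-3.6))
1.2 0.3385 0.2943 (np.float64(-19.2), np.float64(-5.5))
1.1 0.3199 0.2869 (np.float64(-18.6), np.float64(-7.4))
1.0 0.3022 0.2776 (np.float64(-17.7), np.float64(-9.3))
0.9 0.2854 0.2666 (np.float64(-16.7), np.float64(-11.0))
0.8 0.2699 0.254 (np.float64(-15.5), np.float64(-12.6))
0.7 0.2557 0.24 (np.float64(-14.2), np.float64(-14.1))
0.6 0.243 0.2245 (np.float64(-12.7), np.float64(-15.4))
0.5 0.2318 0.2079 (np.float64(-11.1), np.float64(-16.6))
0.4 0.2224 0.1903 (np.float64(-9.4), np.float64(-17.7))
0.3 0.2148 0.1717 (np.float64(-7.6), np.float64(-18.5))
0.2 0.2091 0.1526 (np.float64(-5.7), np.float64(-19.2))
0.1 0.2053 0.1329 (np.float64(-3.8), np.float64(-19.6))
0 0.2035 0.113 (np.float64(-1.8), np.float64(-19.9))
time: 46.32
eef_pos: [0.4221, 0.4461, 0.2977]
ee_rot: [0.002, 1.0, 0.001, 0.0]
contact_force: [-0.5, 0.2, -0.7]
grip_width: -0.001
t 46.33 p [0.4221 0.4461 0.2977] x [-1.     0.003 -0.001] y [0.003 1.    0.001] z [ 0.001  0.001 -1.   ] F [-0.5  0.2 -0.7] w -0.001 q [0.68 0.39 0.31 1.5  0.   0.69]
```

View pics/s25.png

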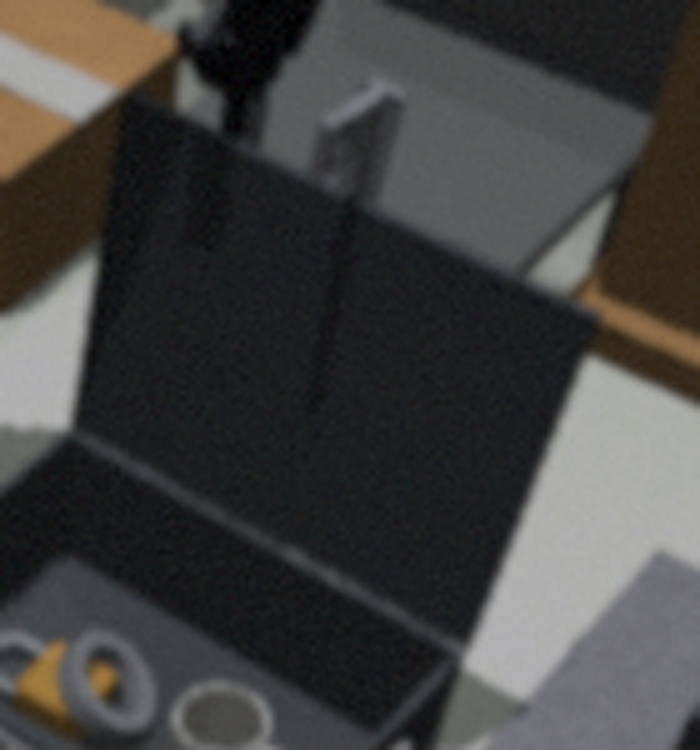

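```bash
python3 -m crank '[0,0,0,0,-0.01,0,1,0,0,0,0,-0.01,0,1,0,0,0,0,-0.01,-0.002,1,0,0,0,0,-0.01,-0.002,1,0,0,0,0,-0.01,-0.001,1,0,0,0,0,-0.01,0,1,0,0,0,0,-0.01,0.001,1,0,0,0,0,-0.01,0.001,1,0,0,0,0,-0.01,0.002,1]'
python3 - <<'E'
from h import *
pose();a=camera('scene');crop(a,340,0,480,150,5,'pics/s26.png')
E
```

```text
time: 47.5
eef_pos: [0.4213, 0.3561, 0.2979]
ee_rot: [0.001, 1.0, 0.0, -0.0]
contact_force: [-2.3, 4.7, -0.4]
grip_width: 0.003
t 47.5 p [0.4213 0.3561 0.2979] x [-1.     0.002  0.   ] y [0.002 1.    0.   ] z [-0.  0. -1.] F [-2.3  4.7 -0.4] w 0.003 q [0.56 0.26 0.13 1.45 0.   0.56]
```

View pics/s26.png

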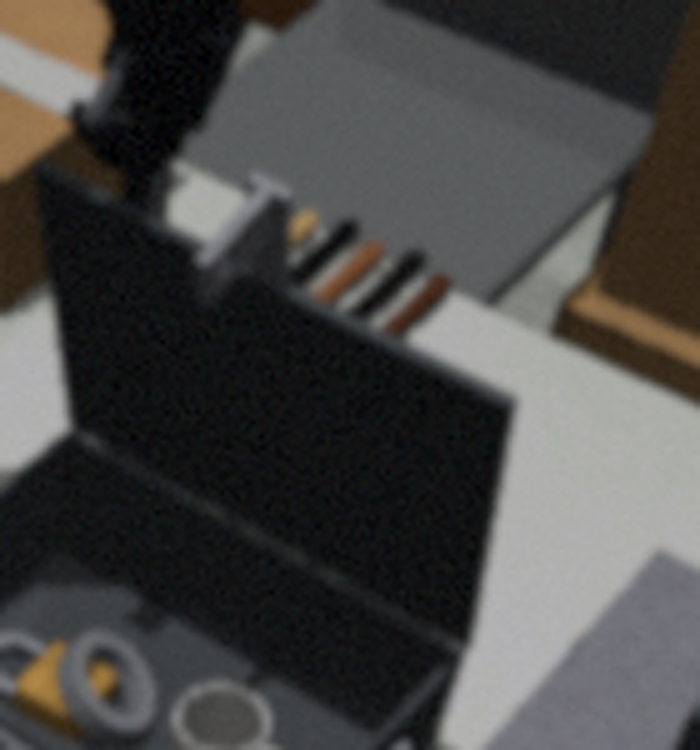

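```bash
python3 -m crank '[0,0,0,0,-0.019,0.005,1,0,0,0,0,-0.0185,0.0075,1,0,0,0,0,-0.0175,0.009,1,0,0,0,0,-0.0165,0.011,1,0,0,0,0,-0.0155,0.0125,1,0,0,0,0,-0.014,0.014,1,0,0,0,0,-0.0125,0.0155,1,0,0,0,0,-0.011,0.0165,1]'
python3 - <<'E'
from h import *
pose();a=camera('scene');crop(a,290,20,470,200,4,'pics/s27.png')
E
```

```text
time: 48.55
eef_pos: [0.4221, 0.2308, 0.2073]
ee_rot: [0.001, 1.0, -0.001, 0.001]
contact_force: [0.8, 0.3, 2.4]
grip_width: -0.002
t 48.55 p [0.4221 0.2308 0.2073] x [-1.     0.003 -0.003] y [ 0.003  1.    -0.002] z [ 0.003 -0.002 -1.   ] F [0.8 0.3 2.4] w -0.002 q [ 0.33  0.14 -0.24  1.19 -0.    0.34]
```

View pics/s27.png

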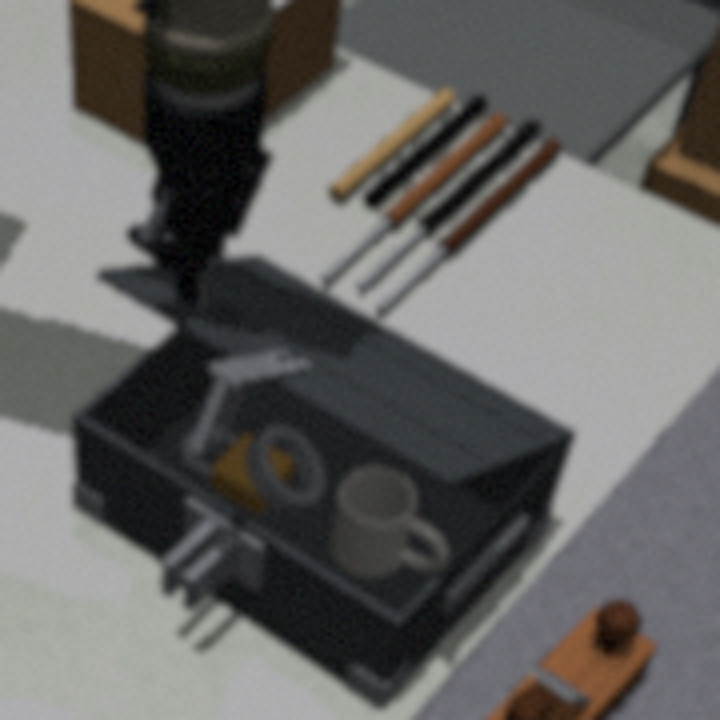

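```bash
python3 -m crank '[0,0,0,0,-0.0095,0.0175,1,0,0,0,0,-0.0075,0.0185,1,0,0,0,0,-0.0055,0.019,1,0,0,0,0,-0.004,0.0195,1,0,0,0,0,-0.002,0.016,1,0,0,0,0,0,0,1]'
python3 - <<'E'
from h import *
pose();a=camera('scene');crop(a,290,20,470,200,4,'pics/s28.png')
E
```

```text
time: 49.35
eef_pos: [0.4207, 0.203, 0.1157]
ee_rot: [0.001, 1.0, -0.001, -0.001]
contact_force: [0.2, 0.0, 0.5]
grip_width: 0.002
t 49.35 p [0.4207 0.203  0.1157] x [-1.     0.003  0.002] y [ 0.003  1.    -0.002] z [-0.002 -0.002 -1.   ] F [0.2 0.  0.5] w 0.002 q [ 0.28  0.18 -0.42  0.97 -0.    0.28]
```

View pics/s28.png

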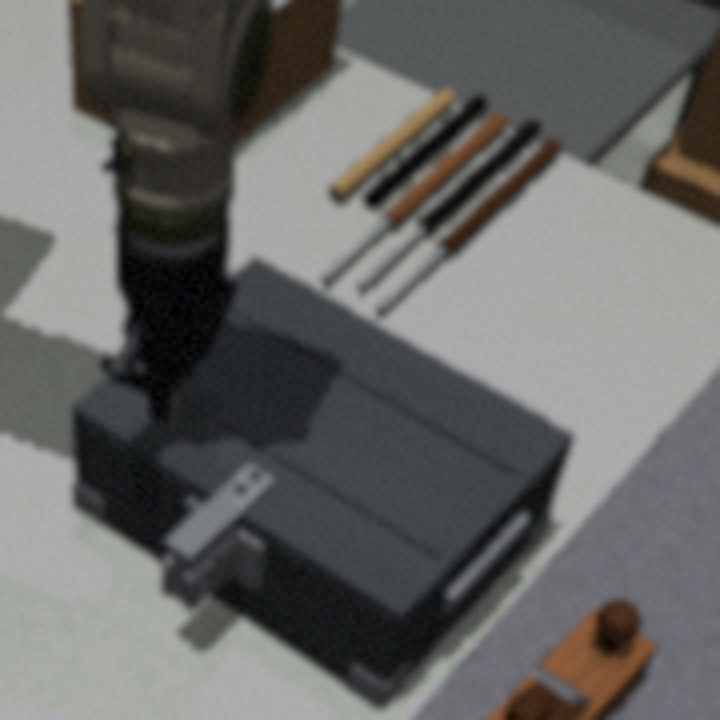

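```bash
python3 -m crank '[0,0,0,0,0,0.002,1,0,0,0,0,0,0.0015,1,0,0,0,0,0,0,1]'; python3 -m crank '[0,0,0,0,0,0.0015,1,0,0,0,0,0,0,1]'
```

```text
time: 49.78
eef_pos: [0.4219, 0.2039, 0.1133]
ee_rot: [0.001, 1.0, -0.0, 0.001]
contact_force: [1.2, -1.1, 2.2]
grip_width: 0.002
time: 50.02
eef_pos: [0.4219, 0.204, 0.113]
ee_rot: [0.001, 1.0, 0.0, 0.001]
contact_force: [-3.7, -2.1, 12.2]
grip_width: -0.0
```

```bash
python3 -m crank '[0,0,0,0,0,-0.03,1,0,0,0,0,0,-0.05,1,0,0,0,-0.01,-0.04,0,0.5,0,0,0,-0.01,-0.05,0,0,0,0,0,-0.01,-0.05,0,0,0,0,0,-0.01,-0.05,0,0,0,0,0,-0.01,-0.05,0,0,0,0,-0.157,-0.008,-0.05,0,0,0,0,-0.157,0,0,0.01,0,0,0,-0.157,0,0,0.02,0]';python3 -m crank '[0,0,-0.157,0,0,0.03,0,0,0,0,0,0,0,0,0,0,0,0,0,0,0]'
python3 - <<'E'
from h import *
pose();yawerr(216);a=camera('wrist');cv2.imwrite('pics/w29.png',a)
E
```

```text
time: 51.28
eef_pos: [0.4794, -0.0873, 0.1614]
ee_rot: [-0.234, 0.972, -0.0, 0.001]
contact_force: [-0.0, 0.4, 0.1]
grip_width: 1.001
time: 51.65
eef_pos: [0.4791, -0.0862, 0.132]
ee_rot: [-0.307, 0.952, -0.0, 0.0]
contact_force: [0.4, -0.3, 0.2]
grip_width: 1.0
t 51.65 p [ 0.4791 -0.0862  0.132 ] x [-0.812 -0.584 -0.   ] y [-0.584  0.812 -0.   ] z [ 0.  0. -1.] F [ 0.4 -0.3  0.2] w 1.0 q [-0.34  0.2  -0.36  1.01  0.   -0.97]
rz -0.0045
```

View pics/w29.png

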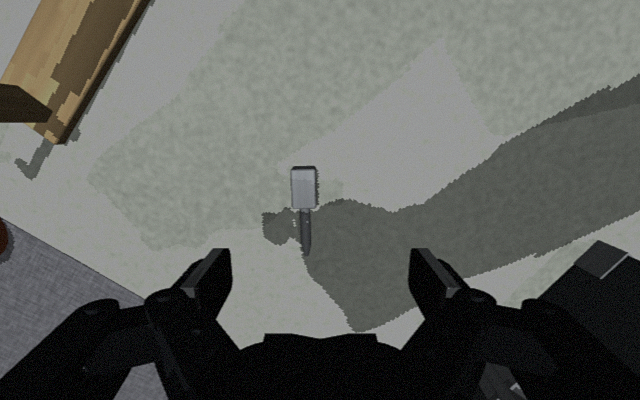

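Run:
```python
from h import *
s=read_state();s['eef_pos']=np.array([.4791,-.0862,.132]);W=T('wrist',s)
m=onz(W,(304,188),.022);t=onz(W,(306.5,253),.010);print(m,t,np.linalg.norm(t-m),np.degrees(np.arctan2(t[1]-m[1],t[0]-m[0])));pose()
a=onz(W,(304,169),.022);b=onz(W,(304.5,207),.022);print(a,b,np.degrees(np.arctan2(*(b-a)[1::-1])))
img=cv2.imread('pics/w29.png');crop(img,270,150,350,270,5,'pics/w29c.png')
```

```text
[ 0.47900867 -0.10391154  0.022     ] [ 0.53366639 -0.06364146  0.01      ] 0.06894305451705368 36.38161648829562
t 51.7 p [ 0.4795 -0.0864  0.1324] x [-0.811 -0.585 -0.001] y [-0.585  0.811 -0.001] z [ 0.002 -0.    -1.   ] F [ 0.1  0.8 -0.4] w 0.999 q [-0.34  0.2  -0.36  1.01  0.   -0.97]
[ 0.46520973 -0.11352496  0.022     ] [ 0.4930375 -0.0935923  0.022    ] 35.61350947078521
```

View pics/w29c.png

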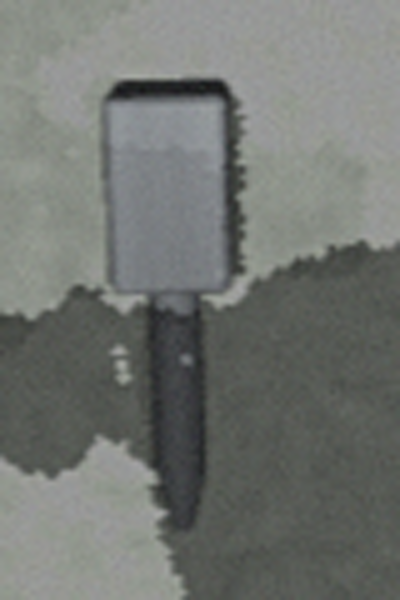

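Run:
```python
from h import *
to(.4774,-.1049,.003)
```

```text
tool delta mm [ 12.7 -13.7 129.4] world [-0.0021 -0.0185 -0.1294]
```

```bash
python3 -m crank '[0,0,-0.003,0.0127,-0.0137,0.02,0,0,0,0,0,0,0.03,0,0,0,0,0,0,0.03,0,0,0,0,0,0,0,0,0,0,0,0,0,0,0]'
python3 - <<'E'
from h import *
pose();a=camera('wrist');cv2.imwrite('pics/w30.png',a);to(.4774,-.1049,.003)
E
```

```text
time: 52.32
eef_pos: [0.4777, -0.1051, 0.0528]
ee_rot: [-0.309, 0.951, -0.001, 0.001]
contact_force: [0.1, -1.1, 0.7]
grip_width: 0.999
t 52.33 p [ 0.4777 -0.1051  0.0528] x [-0.809 -0.588 -0.001] y [-0.588  0.809 -0.002] z [ 0.002 -0.001 -1.   ] F [ 0.1 -1.1  0.7] w 0.999 q [-0.38  0.28 -0.47  0.82  0.   -1.01]
tool delta mm [ 0.4  0.7 50. ] world [-0.0006  0.0003 -0.05  ]
```

View pics/w30.png

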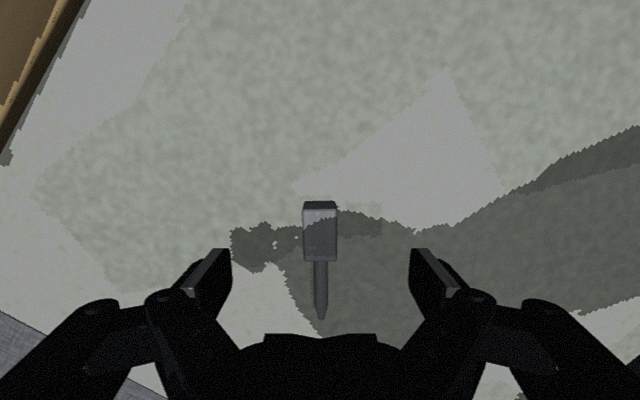

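```bash
python3 -m crank '[0,0,0,0,0,0.02,0,0,0,0,0,0,0.02,0,0,0,0,0,0,0.0095,0,0,0,0,0,0,0,0,0,0,0,0,0,0,0.5,0,0,0,0,0,0,1,0,0,0,0,0,0,1,0,0,0,0,0,0,1,0,0,0,0,0,0,1]'
python3 - <<'E'
from h import *
pose()
E
python3 -m crank '[0,0,0,0,0,-0.02,1,0,0,0,0,0,-0.03,1,0,0,0,0,0,-0.03,1,0,0,0.157,0,0,0,1,0,0,0.157,0,0,0,1,0,0,0.157,0,0,0,1,0,0,0.157,0,0,0,1,0,0,0,0,0,0,1,0,0,0,0,0,0,1]'
python3 - <<'E'
from h import *
pose();yawerr(180);a=camera('wrist');cv2.imwrite('pics/w31.png',a)
a=camera('scene');crop(a,260,100,400,240,5,'pics/s31.png');b=camera('side');crop(b,270,150,390,260,6,'pics/d31.png')
E
```

```text
time: 53.5
eef_pos: [0.477, -0.105, 0.0023]
ee_rot: [-0.309, 0.951, -0.0, 0.0]
contact_force: [-0.3, -0.8, 5.6]
grip_width: 0.246
t 53.5 p [ 0.477  -0.105   0.0023] x [-0.809 -0.588 -0.001] y [-0.588  0.809 -0.001] z [ 0.001 -0.    -1.   ] F [-0.3 -0.8  5.6] w 0.246 q [-0.38  0.35 -0.53  0.7  -0.   -1.01]
time: 54.62
eef_pos: [0.4762, -0.1046, 0.0815]
ee_rot: [-0.002, 1.0, 0.0, -0.0]
contact_force: [-0.1, 0.1, -1.8]
grip_width: 0.243
t 54.62 p [ 0.4762 -0.1046  0.0815] x [-1.    -0.004  0.001] y [-0.004  1.     0.   ] z [-0.001  0.    -1.   ] F [-0.1  0.1 -1.8] w 0.243 q [-0.38  0.25 -0.43  0.89  0.   -0.38]
rz 0.0038
```

View pics/w31.png

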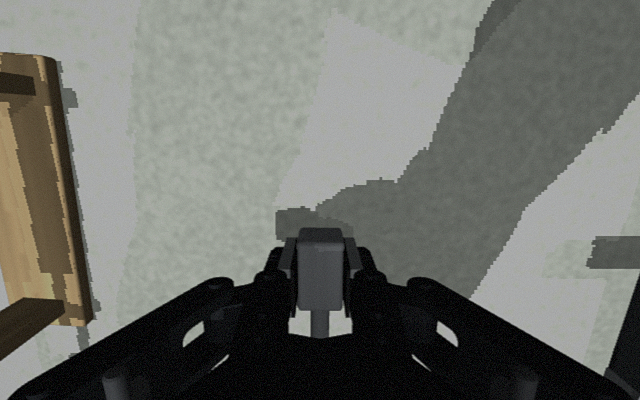

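View pics/s31.png

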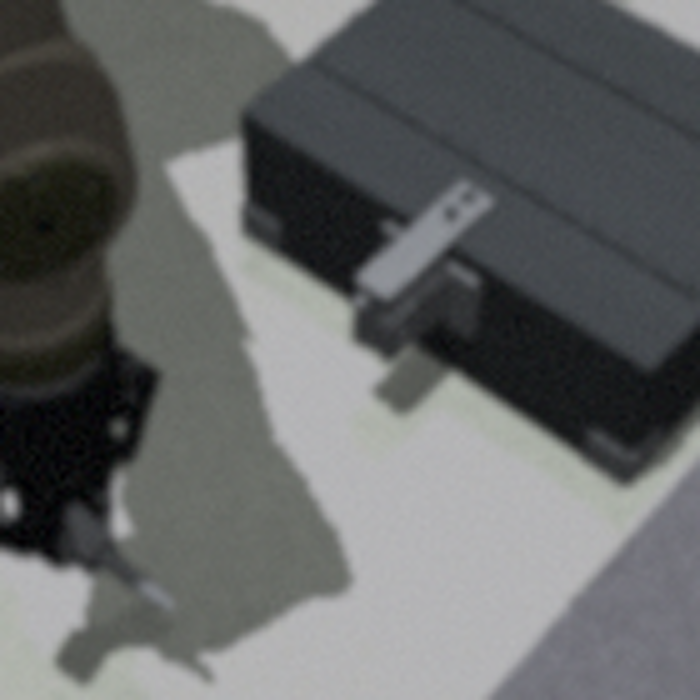

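View pics/d31.png

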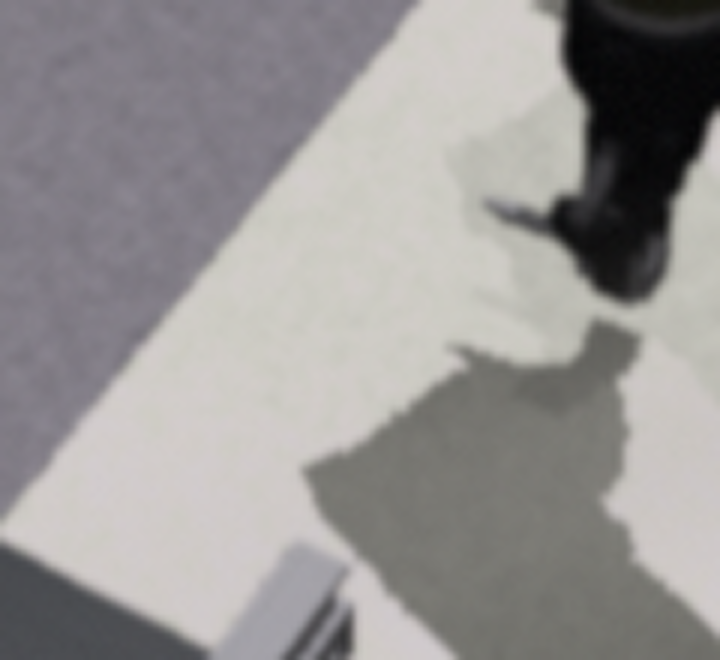

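Run:
```python
from h import *
for f,p,q in [('w14',(.4557,.2738,.1955),[.001,1.,.002,.004]),('w22',(.4727,.2803,.2091),[.001,1,.001,.002])]:
    img=cv2.imread(f'pics/{f}.png'); crop(img,120,40,280,280,2.5,f'pics/{f}L.png'); crop(img,380,40,500,280,2.5,f'pics/{f}R.png')
```

```text
(no output)
```

View pics/w22L.png

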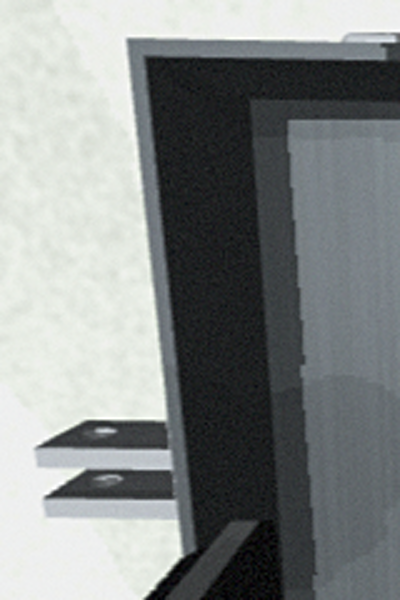

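View pics/w22R.png

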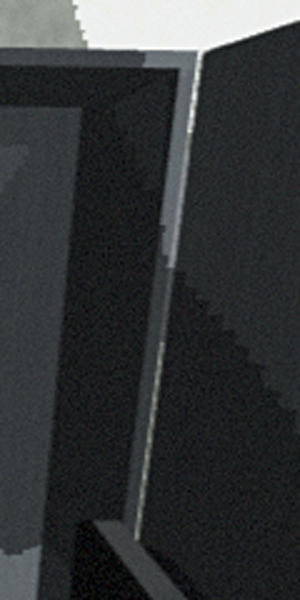

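Run:
```python
from h import *
s=read_state();s['eef_pos']=np.array([.4727,.2803,.2091])
q=np.array([.001,1,.001,.002]);s['ee_rot']=q/np.linalg.norm(q)
W=T('wrist',s)
L=lambda x,y:(120+x/2.5,40+y/2.5); Rr=lambda x,y:(380+x/2.5,40+y/2.5)
for n,p,z in [('front rim top',L(129,40),.105),('front rim low',L(181,540),.105),('back',Rr(200,52),.105),('back low',Rr(135,535),.105),('hole1',L(104,432),.075),('hole2',L(107,480),.075),('fork end1 top',L(37,457),.09)]:
    print(n,onz(W,p,z).round(4))
```

```text
front rim top [0.3576 0.1672 0.105 ]
front rim low [0.5248 0.1631 0.105 ]
back [0.3617 0.3882 0.105 ]
back low [0.5237 0.3845 0.105 ]
hole1 [0.4927 0.1242 0.075 ]
hole2 [0.5129 0.1224 0.075 ]
fork end1 top [0.4977 0.1059 0.09  ]
```

```bash
python3 -m crank '[0,0,0.026,0.02,0,0,1,0,0,0,0.03,0.03,0,1,0,0,0,0.014,0.04,0,1,0,0,0,0,0.04,0,1,0,0,0,0,0.04,0.005,1,0,0,0,0,0.04,0.01,1,0,0,0,0,0.03,0,1,0,0,0,0,0,0,1,0,0,0,0,0,0,1]'
python3 - <<'E'
from h import *
pose();yawerr(178.7);to(.412,.125,.0663)
W=T('wrist');a=camera('wrist');cv2.imwrite('pics/w32.png',a)
a=camera('scene');crop(a,290,110,390,190,7,'pics/s32.png');b=camera('side');crop(b,290,210,390,280,7,'pics/d32.png')
E
```

```text
time: 55.9
eef_pos: [0.418, 0.116, 0.0668]
ee_rot: [0.012, 1.0, -0.0, 0.0]
contact_force: [-0.4, 0.4, -1.0]
grip_width: 0.243
t 55.9 p [0.418  0.116  0.0668] x [-1.     0.024 -0.   ] y [ 0.024  1.    -0.   ] z [ 0. -0. -1.] F [-0.4  0.4 -1. ] w 0.243 q [ 0.09  0.17 -0.58  0.83 -0.    0.11]
rz -0.0013
tool delta mm [6.2 8.9 0.5] world [-0.006   0.009  -0.0005]
```

View pics/w32.png

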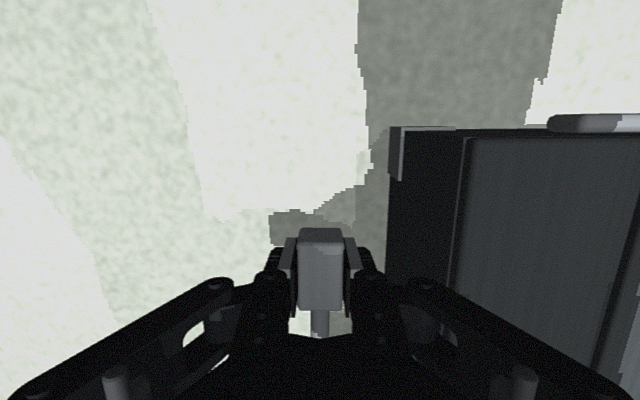

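View pics/s32.png

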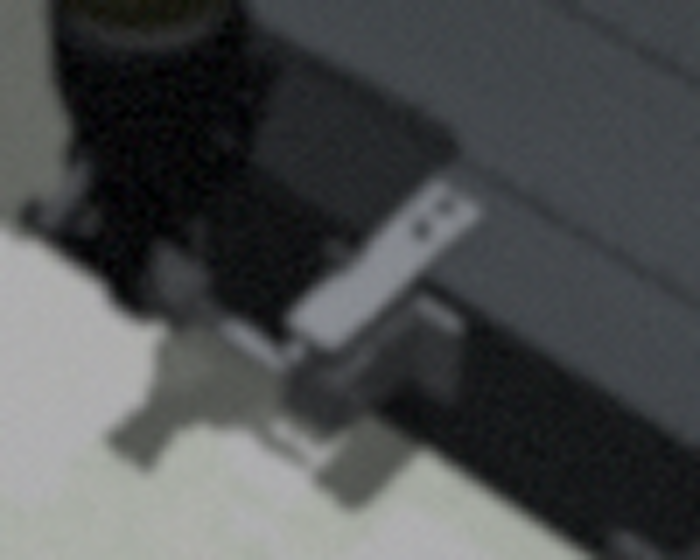

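View pics/d32.png

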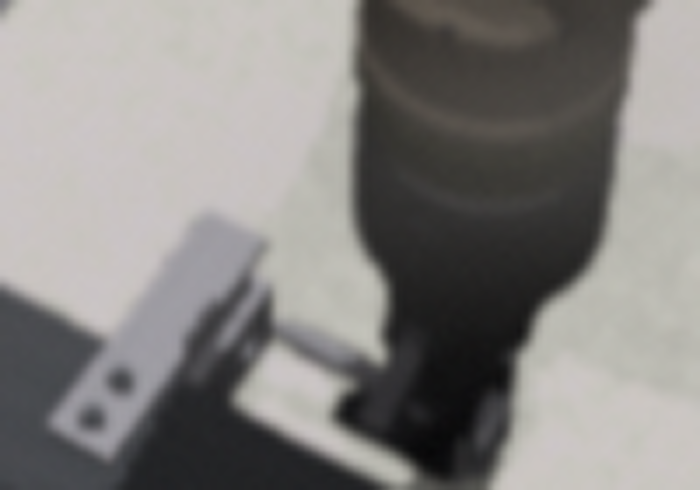

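Run:
```python
from h import *
D=T('side');S=T('scene')
tip=np.array([.418+.070,.116-.024*.07,.0668+.0087])
hole=np.array([.494,.123,.075])
c=lambda X:((proj(D,X)-[290,210])*7).round(0)
print('tip',c(tip),'hole',c(hole),'lefthole?')
print('per mm: x',c(hole+[.01,0,0])-c(hole),'y',c(hole+[0,.01,0])-c(hole),'z',c(hole+[0,0,.01])-c(hole))
print('strap corners',[c((x,y,.117)) for x,y in ((.496,.107),(.520,.107))])
cs=lambda X:((proj(S,X)-[290,110])*7).round(0);print('scene tip',cs(tip),'hole',cs(hole),[cs((x,y,.117)) for x,y in ((.496,.107),(.520,.107))])
```

```text
tip [272. 325.] hole [244. 338.] lefthole?
per mm: x [-26. -13.] y [-15.  22.] z [  0. -16.]
strap corners [array([262., 230.]), array([199., 200.])]
scene tip [279. 363.] hole [303. 359.] [array([284., 319.]), array([331., 349.])]
```

```bash
python3 -m crank '[0,0,0,0.003,0.0088,0.0005,1,0,0,0,0,0,0,1,0,0,0,0,0,0,1]'
python3 - <<'E'
from h import *
pose()
b=camera('side');crop(b,300,225,370,275,11,'pics/d33.png')
D=T('side');p=read_state()['eef_pos'];tip=p+[.07,-.0017,.0087];hole=np.array([.494,.123,.075])
print(((proj(D,tip)-[300,225])*11).round(0),((proj(D,hole)-[300,225])*11).round(0))
E
```

```text
time: 56.42
eef_pos: [0.415, 0.1249, 0.0663]
ee_rot: [0.012, 1.0, -0.0, -0.0]
contact_force: [-0.9, -1.5, 0.7]
grip_width: 0.239
t 56.42 p [0.415  0.1249 0.0663] x [-1.     0.025  0.   ] y [ 0.025  1.    -0.   ] z [-0. -0. -1.] F [-0.9 -1.5  0.7] w 0.239 q [ 0.11  0.17 -0.58  0.82 -0.    0.13]
[309. 384.] [273. 366.]
```

View pics/d33.png

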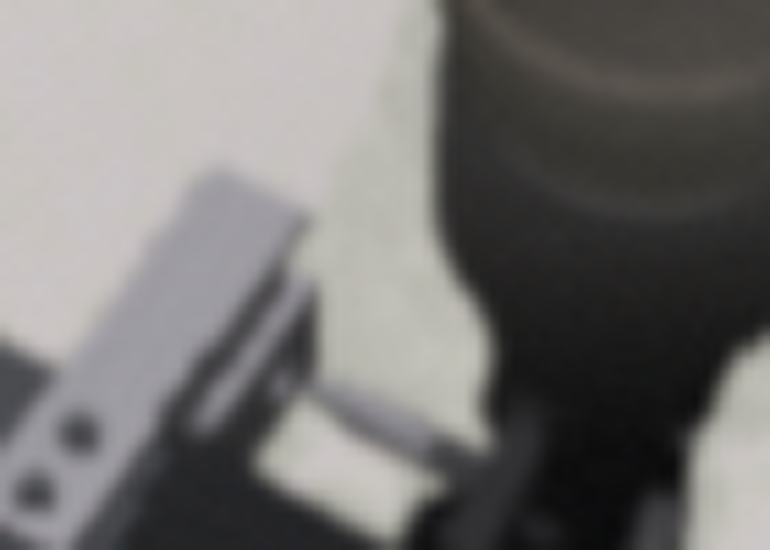

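```bash
python3 -m crank '[0,0,0,-0.004,0.0007,0,1,0,0,0,-0.004,0,0,1,0,0,0,-0.004,0,0,1,0,0,0,0,0,0,1]'
python3 - <<'E'
from h import *
pose()
b=camera('side');crop(b,300,225,370,275,11,'pics/d34.png')
E
```

```text
time: 56.98
eef_pos: [0.4282, 0.1249, 0.0664]
ee_rot: [0.013, 1.0, -0.001, 0.001]
contact_force: [0.4, -6.4, -1.3]
grip_width: 0.244
t 56.98 p [0.4282 0.1249 0.0664] x [-1.     0.026 -0.001] y [ 0.026  1.    -0.001] z [ 0.001 -0.001 -1.   ] F [ 0.4 -6.4 -1.3] w 0.244 q [ 0.1   0.19 -0.55  0.83 -0.    0.13]
```

View pics/d34.png

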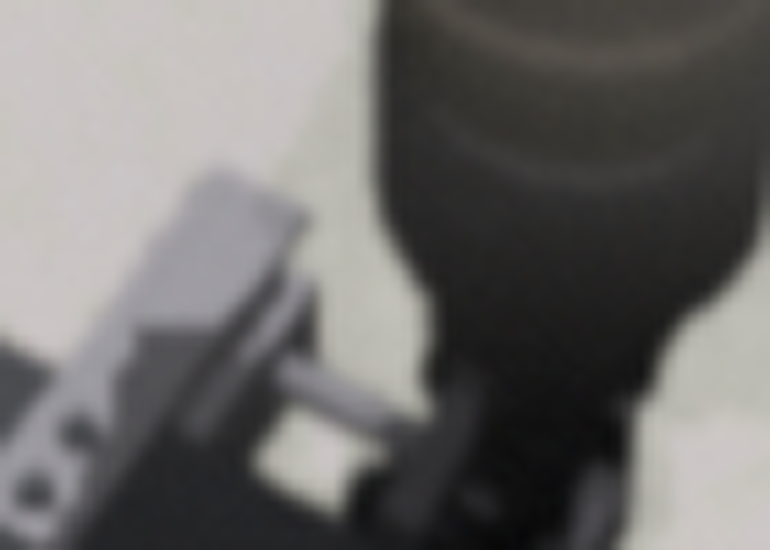

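```bash
python3 -m crank '[0,0,0,0,0,0,1,0,0,0,0,0,0,1]'; python3 -m crank '[0,0,0,0,0,0,1]'
```

```text
time: 57.28
eef_pos: [0.4282, 0.1249, 0.0665]
ee_rot: [0.013, 1.0, -0.001, 0.001]
contact_force: [0.9, -5.9, -0.6]
grip_width: 0.241
time: 57.4
eef_pos: [0.4282, 0.1249, 0.0665]
ee_rot: [0.013, 1.0, -0.001, 0.001]
contact_force: [0.1, -5.6, -0.9]
grip_width: 0.241
```

```bash
python3 -m crank '[0,0,0,0,-0.001,0,1,0,0,0,0,0,0,1]'; python3 -m crank '[0,0,0,0,-0.001,0,1,0,0,0,0,0,0,1]'
```

```text
time: 57.65
eef_pos: [0.4274, 0.1247, 0.0663]
ee_rot: [0.012, 1.0, 0.0, 0.0]
contact_force: [0.1, -1.2, -0.4]
grip_width: 0.247
time: 57.9
eef_pos: [0.4268, 0.1237, 0.0661]
ee_rot: [0.012, 1.0, 0.0, -0.0]
contact_force: [0.1, -0.2, -0.6]
grip_width: 0.244
```

```bash
python3 -m crank '[0,0,0,-0.004,0,0,1,0,0,0,-0.004,0,0,1,0,0,0,-0.004,0,0,1,0,0,0,0,0,0,1]'; python3 -m crank '[0,0,0,-0.004,0,0,1,0,0,0,-0.004,0,0,1,0,0,0,0,0,0,1]'
```

```text
time: 58.4
eef_pos: [0.4397, 0.1232, 0.0663]
ee_rot: [0.012, 1.0, 0.0, 0.0]
contact_force: [1.2, -0.2, -1.6]
grip_width: 0.234
time: 58.78
eef_pos: [0.4477, 0.123, 0.0663]
ee_rot: [0.012, 1.0, 0.0, 0.0]
contact_force: [-0.9, 0.7, -1.3]
grip_width: 0.24
```

```bash
python3 -m crank '[0,0,0,-0.004,0,0,1,0,0,0,-0.004,0,0,1,0,0,0,-0.004,0,0,1,0,0,0,0,0,0,1]'; python3 -m crank '[0,0,0,-0.004,0,0,1,0,0,0,-0.004,0,0,1,0,0,0,0,0,0,1]'
python3 - <<'E'
from h import *
pose()
b=camera('side');crop(b,290,225,360,275,11,'pics/d35.png');a=camera('scene');crop(a,300,120,380,190,9,'pics/s35.png')
E
```

```text
time: 59.28
eef_pos: [0.4597, 0.1227, 0.0663]
ee_rot: [0.012, 1.0, 0.0, 0.0]
contact_force: [-0.3, -0.1, -1.4]
grip_width: 0.243
time: 59.65
eef_pos: [0.4677, 0.1225, 0.0663]
ee_rot: [0.012, 1.0, 0.0, 0.0]
contact_force: [0.4, -0.4, -2.2]
grip_width: 0.243
t 59.65 p [0.4677 0.1225 0.0663] x [-1.     0.025 -0.   ] y [0.025 1.    0.   ] z [ 0.  0. -1.] F [ 0.4 -0.4 -2.2] w 0.243 q [ 0.09  0.26 -0.46  0.85  0.    0.11]
```

View pics/d35.png

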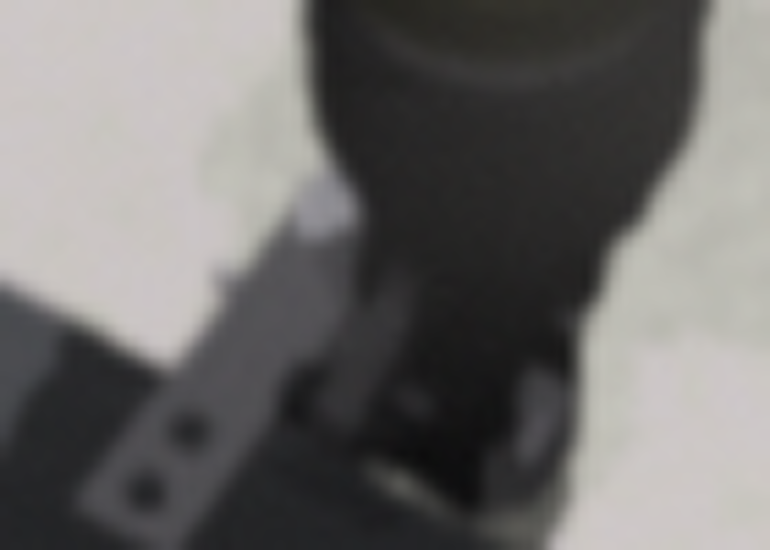

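View pics/s35.png

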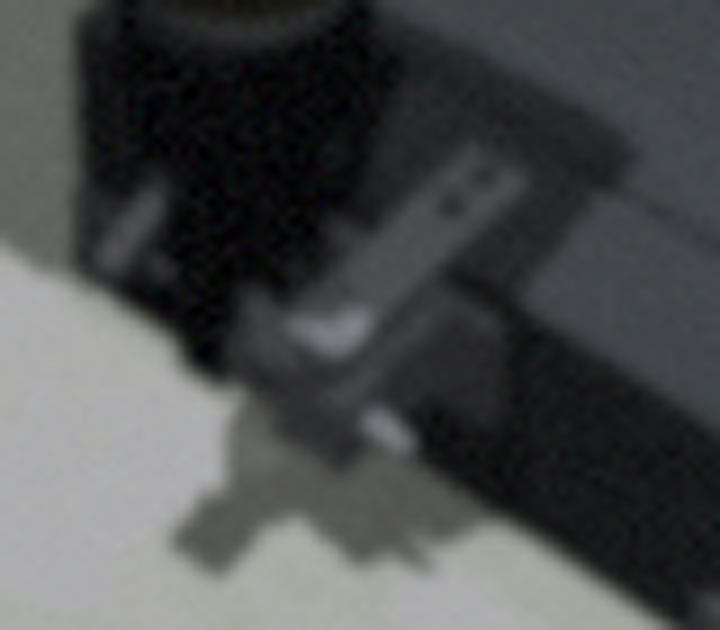

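```bash
python3 -m crank '[0,0,0,-0.002,0,0,1,0,0,0,-0.002,0,0,1,0,0,0,0,0,0,1]'; python3 -m crank '[0,0,0,-0.0015,0,0,1,0,0,0,0,0,0,1]';  python3 -m crank '[0,0,0,-0.0015,0,0,1,0,0,0,0,0,0,1]'
```

```text
time: 60.12
eef_pos: [0.471, 0.1224, 0.0662]
ee_rot: [0.012, 1.0, 0.0, -0.0]
contact_force: [0.0, -0.2, -0.3]
grip_width: 0.247
time: 60.38
eef_pos: [0.4711, 0.1224, 0.066]
ee_rot: [0.012, 1.0, -0.0, -0.001]
contact_force: [-5.9, 0.8, 1.9]
grip_width: 0.244
time: 60.62
eef_pos: [0.4711, 0.1224, 0.0656]
ee_rot: [0.012, 1.0, -0.0, -0.003]
contact_force: [-7.9, 0.9, 2.7]
grip_width: 0.241
```

```bash
python3 -m crank '[0,0,0,-0.002,0,0,1,0,0,0,0,0,0,1]'
python3 - <<'E'
from h import *
pose()
a=camera('scene');crop(a,300,120,380,190,9,'pics/s36.png')
S=T('scene')
for x in (.491,.494,.519,.522,.541,.544): print(x,((proj(S,(x,.123-.024*(x-.494),.075))-[300,120])*9).round())
E
```

```text
time: 60.88
eef_pos: [0.4711, 0.1224, 0.0652]
ee_rot: [0.012, 1.0, -0.0, -0.005]
contact_force: [-12.0, -0.0, 4.9]
grip_width: 0.244
t 60.88 p [0.4711 0.1224 0.0652] x [-1.     0.024  0.009] y [ 0.024  1.    -0.   ] z [-0.009  0.    -1.   ] F [-12.   -0.    4.9] w 0.244 q [ 0.09  0.27 -0.45  0.86  0.    0.11]
0.491 [293. 366.]
0.494 [300. 371.]
0.519 [359. 411.]
0.522 [367. 416.]
0.541 [413. 447.]
0.544 [420. 452.]
```

View pics/s36.png

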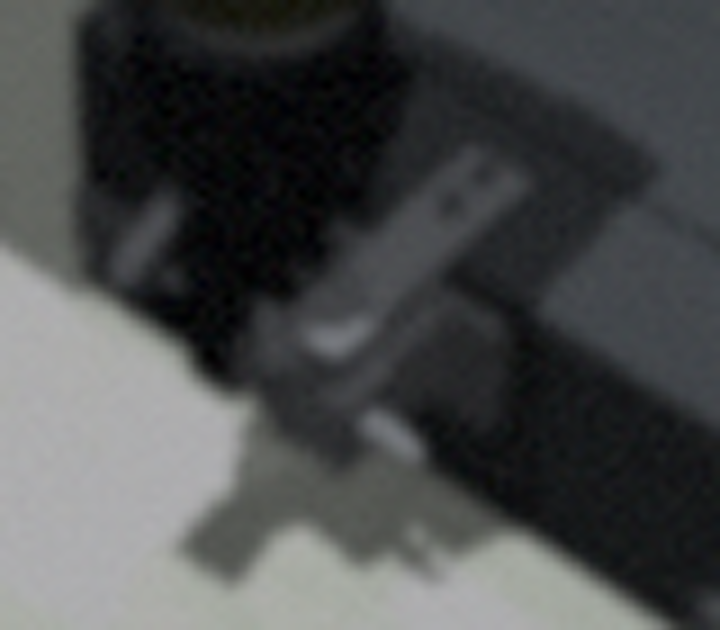

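```bash
python3 -m crank '[0,0,0,0.004,0,0,1,0,0,0,0,0,0,1,0,0,0,0,0,0,0.65,0,0,0,0,0,0,0.62,0,0,0,0,0,0,0.62]'
python3 - <<'E'
from h import *
pose()
W=T('wrist');a=camera('wrist');cv2.imwrite('pics/w37.png',a)
E
```

```text
time: 61.55
eef_pos: [0.4741, 0.1216, 0.0672]
ee_rot: [0.013, 1.0, -0.001, 0.002]
contact_force: [-0.8, -6.1, 2.3]
grip_width: 0.38
t 61.55 p [0.4741 0.1216 0.0672] x [-1.     0.026 -0.004] y [ 0.026  1.    -0.001] z [ 0.004 -0.001 -1.   ] F [-0.8 -6.1  2.3] w 0.38 q [ 0.09  0.26 -0.45  0.85 -0.    0.11]
```

View pics/w37.png

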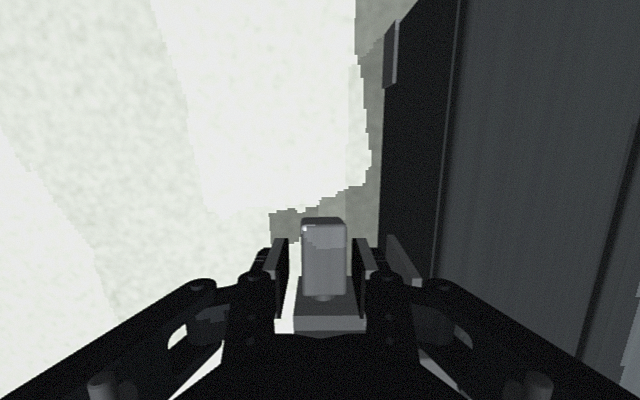

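```bash
python3 -m crank '[0,0,0,0,-0.003,0,0.65,0,0,0,0,0,0,0.65]'
python3 - <<'E'
from h import *
pose()
W=T('wrist');a=camera('wrist');crop(a,240,190,420,350,4,'pics/w38.png')
E
```

```text
time: 61.85
eef_pos: [0.4725, 0.1196, 0.0664]
ee_rot: [0.012, 1.0, 0.0, 0.0]
contact_force: [-0.4, -0.9, 1.6]
grip_width: 0.35
t 61.85 p [0.4725 0.1196 0.0664] x [-1.     0.025 -0.001] y [0.025 1.    0.001] z [ 0.001  0.001 -1.   ] F [-0.4 -0.9  1.6] w 0.35 q [ 0.08  0.26 -0.45  0.85  0.    0.11]
```

View pics/w38.png

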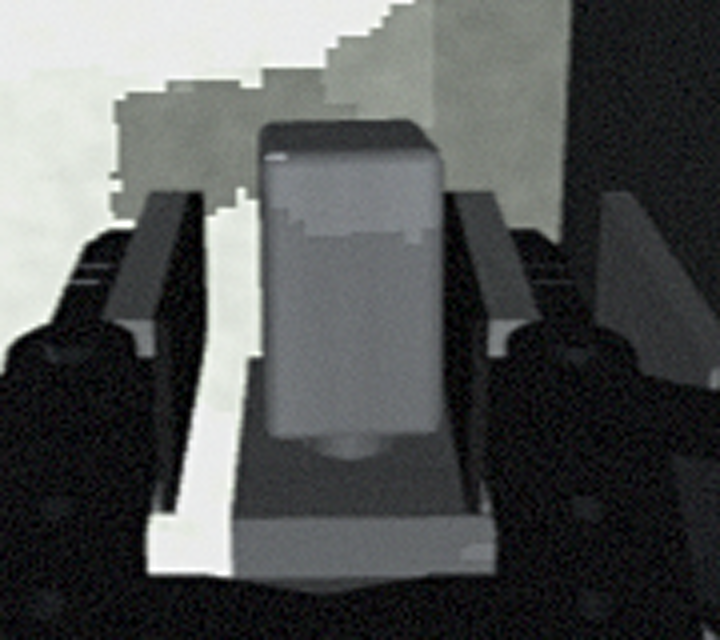

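```bash
python3 -m crank '[0,0,0,0,0,-0.02,0.65,0,0,0,0,0,-0.03,0.65,0,0,0,0,0,-0.03,0.65,0,0,0,0.03,0,-0.02,0.65,0,0,0,0.02,0,0,1,0,0,0,0,0,0,1]'
python3 - <<'E'
from h import *
pose()
W=T('wrist');a=camera('wrist');crop(a,240,190,440,390,4,'pics/w39.png')
b=camera('side');crop(b,290,225,360,275,11,'pics/d39.png');a=camera('scene');crop(a,300,120,380,190,9,'pics/s39.png')
S=T('scene');D=T('side')
for x in (.454,.458,.490,.494,.522,.540,.544):
  X=(x,.123-.024*(x-.494),.075);print(x,((proj(S,X)-[300,120])*9).round(),((proj(D,X)-[290,225])*11).round())
E
```

```text
time: 62.65
eef_pos: [0.4211, 0.121, 0.1665]
ee_rot: [0.012, 1.0, 0.0, 0.0]
contact_force: [0.2, -0.0, -0.0]
grip_width: -0.0
t 62.65 p [0.4211 0.121  0.1665] x [-1.     0.024 -0.   ] y [0.024 1.    0.   ] z [ 0.  0. -1.] F [ 0.2 -0.  -0. ] w -0.0 q [ 0.1   0.08 -0.4   1.08  0.    0.12]
0.454 [206. 308.] [546. 450.]
0.458 [215. 314.] [529. 441.]
0.49 [290. 365.] [399. 374.]
0.494 [300. 371.] [383. 366.]
0.522 [367. 416.] [272. 308.]
0.54 [410. 446.] [202. 272.]
0.544 [420. 452.] [186. 264.]
```

View pics/d39.png

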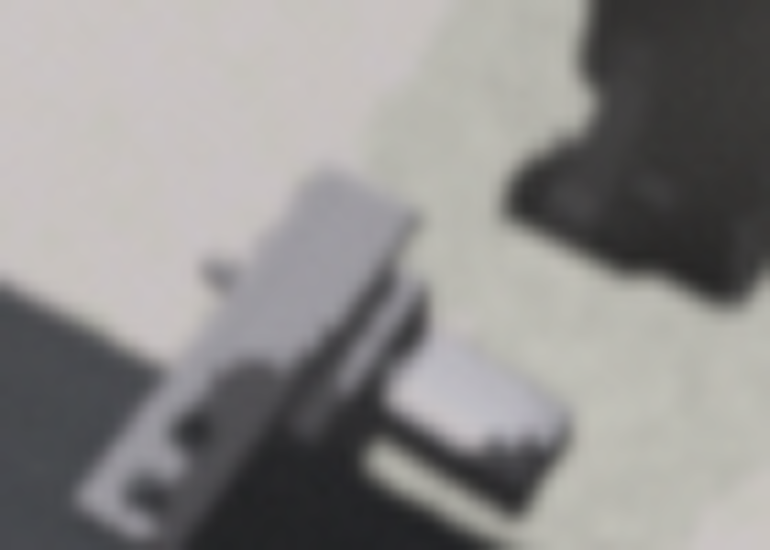

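View pics/s39.png

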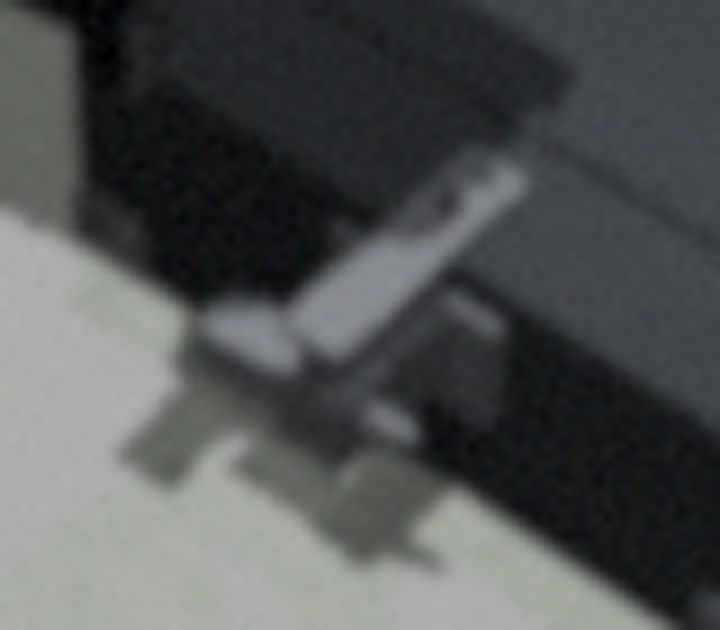

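View pics/w39.png

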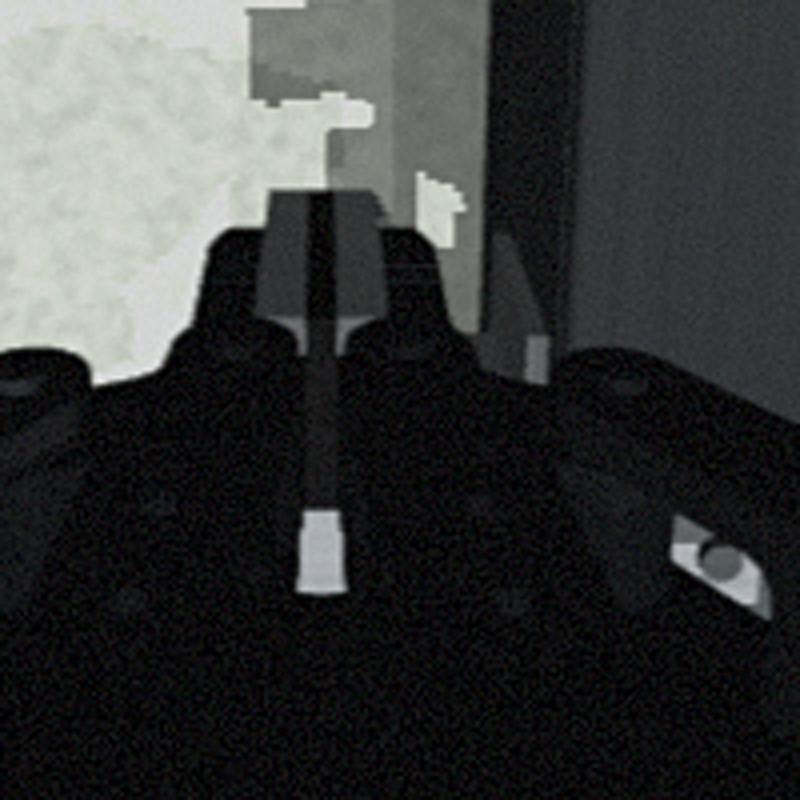

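```bash
python3 -m crank '[0,0,0,0.003,0.003,0.03,1,0,0,0,0,0,0.04,1,0,0,0,0,0,0.032,1,0,0,0,0,0,0,1,0,0,0,-0.008,0,0,1,0,0,0,-0.008,0,0,1,0,0,0,-0.004,0,0,1,0,0,0,0,0,0,1]'
python3 - <<'E'
from h import *
pose()
E
```

```text
time: 63.8
eef_pos: [0.4401, 0.1232, 0.0649]
ee_rot: [0.012, 1.0, 0.0, 0.001]
contact_force: [0.3, 0.4, -0.7]
grip_width: -0.004
t 63.8 p [0.4401 0.1232 0.0649] x [-1.     0.025 -0.001] y [0.025 1.    0.   ] z [ 0.001  0.    -1.   ] F [ 0.3  0.4 -0.7] w -0.004 q [ 0.1   0.21 -0.53  0.83  0.    0.12]
```

```bash
for i in 1 2 3 4; do echo; done; python3 -m crank '[0,0,0,-0.003,0,0,1,0,0,0,0,0,0,1]'; python3 -m crank '[0,0,0,-0.002,0,0,1,0,0,0,0,0,0,1]';python3 -m crank '[0,0,0,-0.002,0,0,1,0,0,0,0,0,0,1]'
```

```text
time: 64.05
eef_pos: [0.4423, 0.1232, 0.0644]
ee_rot: [0.012, 1.0, 0.0, 0.0]
contact_force: [0.2, -0.4, -0.2]
grip_width: -0.001
time: 64.3
eef_pos: [0.443, 0.123, 0.0639]
ee_rot: [0.012, 1.0, -0.0, -0.001]
contact_force: [-3.2, 0.0, 1.2]
grip_width: 0.003
time: 64.55
eef_pos: [0.4431, 0.123, 0.0635]
ee_rot: [0.012, 1.0, -0.0, -0.003]
contact_force: [-8.2, -0.5, 4.3]
grip_width: 0.003
```

```bash
python3 -m crank '[0,0,0,-0.003,0,0,1,0,0,0,0,0,0,1]'; python3 -m crank '[0,0,0,-0.003,0,0,1,0,0,0,0,0,0,1]'
python3 - <<'E'
from h import *
pose()
W=T('wrist');a=camera('wrist');crop(a,240,190,420,350,4,'pics/w40.png')
b=camera('side');crop(b,290,225,360,275,11,'pics/d40.png')
E
```

```text
time: 64.8
eef_pos: [0.4432, 0.1229, 0.063]
ee_rot: [0.012, 1.0, -0.0, -0.005]
contact_force: [-13.3, -0.9, 8.3]
grip_width: -0.002
time: 65.05
eef_pos: [0.4432, 0.1228, 0.0626]
ee_rot: [0.012, 1.0, -0.0, -0.008]
contact_force: [-21.1, -0.8, 14.1]
grip_width: 0.003
t 65.05 p [0.4432 0.1228 0.0626] x [-1.     0.024  0.016] y [ 0.024  1.    -0.001] z [-0.016 -0.    -1.   ] F [-21.1  -0.8  14.1] w 0.003 q [ 0.09  0.23 -0.51  0.85  0.    0.12]
```

View pics/d40.png

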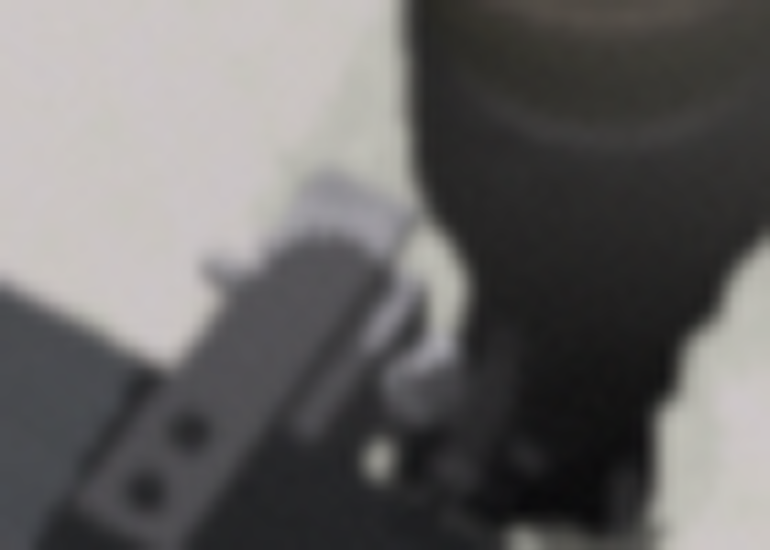

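```bash
python3 -m crank '[0,0,0,0.013,0,0,1,0,0,0,0.01,0,-0.02,1,0,0,0,0,0,-0.03,1,0,0,0,0,0,-0.04,0.5,0,0,-0.17,-0.02,0,0,0,0,0,-0.17,0,0,0,0,0,0,-0.17,0,0,0,0,0,0,-0.17,0,0,0,0,0,0,-0.17,0,0,0,0,0,0,-0.17,0,0,0,0]'; python3 -m crank '[0,0,-0.17,0,0,0,0,0,0,-0.17,0,0,0,0,0,0,-0.17,0,0,0,0,0,0,0,0,0,0,0]'
python3 - <<'E'
from h import *
pose();yawerr(270);to(.49,.123,.14)
E
```

```text
time: 66.4
eef_pos: [0.4502, 0.123, 0.1546]
ee_rot: [-0.48, 0.877, -0.0, 0.001]
contact_force: [-0.4, -0.2, -1.1]
grip_width: 1.003
time: 66.9
eef_pos: [0.45, 0.123, 0.1546]
ee_rot: [-0.683, 0.731, -0.001, 0.001]
contact_force: [-0.0, 1.1, -0.2]
grip_width: 1.002
t 66.9 p [0.45   0.123  0.1546] x [-0.067 -0.998 -0.   ] y [-0.998  0.067 -0.002] z [ 0.002  0.    -1.   ] F [-0.   1.1 -0.2] w 1.002 q [ 0.09  0.14 -0.37  1.06  0.   -1.41]
rz -0.0675
tool delta mm [ -2.7 -39.9  14.7] world [ 0.04   -0.     -0.0146]
```

```bash
python3 -m crank '[0,0,-0.0675,0,0,0,0,0,0,0,0,-0.04,0,0,0,0,0,0,0,0,0]'
python3 - <<'E'
from h import *
pose()
a=camera('wrist');cv2.imwrite('pics/w41.png',a);crop(a,230,130,410,290,4,'pics/w41c.png')
E
```

```text
time: 67.28
eef_pos: [0.4921, 0.1229, 0.1545]
ee_rot: [-0.706, 0.708, -0.001, 0.001]
contact_force: [-0.2, 0.2, -0.0]
grip_width: 0.997
t 67.28 p [0.4921 0.1229 0.1545] x [-0.002 -1.    -0.   ] y [-1.     0.002 -0.003] z [ 0.003  0.    -1.   ] F [-0.2  0.2 -0. ] w 0.997 q [ 0.09  0.22 -0.27  1.08 -0.   -1.48]
```

View pics/w41.png

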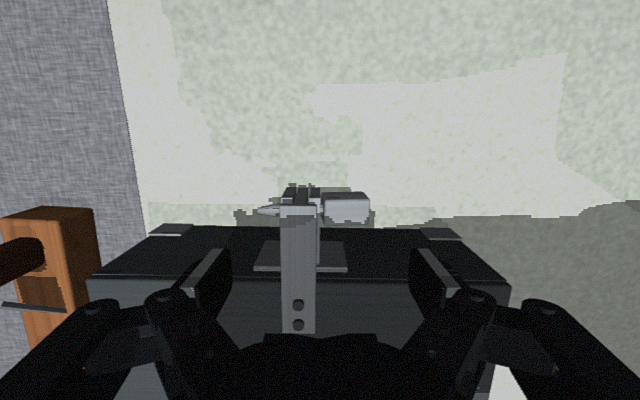

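View pics/w41c.png

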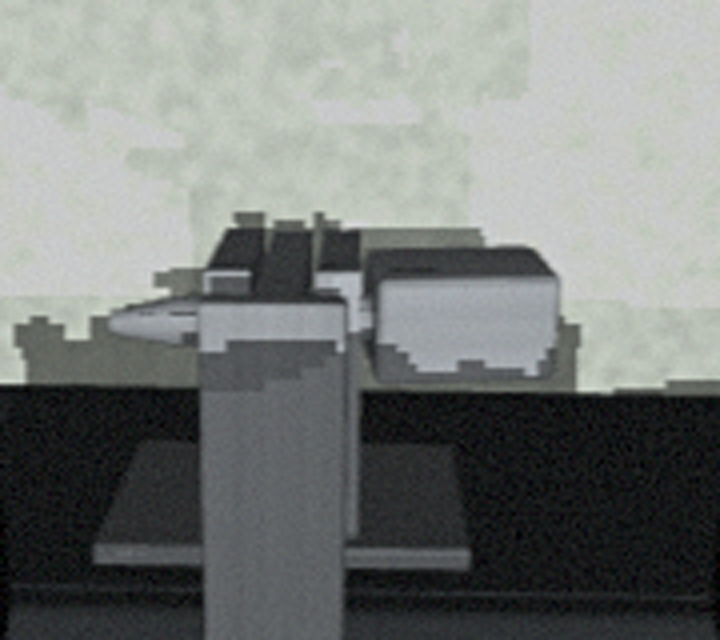

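Run:
```python
from h import *
s=read_state();s['eef_pos']=np.array([.4921,.1229,.1545]);W=T('wrist',s)
f=lambda x,y:(230+x/4,130+y/4)
for n,p,z in [('strapL',f(200,345),.117),('strapR',f(344,345),.117),('headL top',f(377,285),.086),('headL back top',f(366,252),.086),('headR',f(557,278),.086),('plateR',f(360,272),.09),('plateR far',f(360,232),.09),('plate in',f(320,272),.09),('tip',f(110,323),.075)]:
    print(n,onz(W,p,z).round(4))
print(proj(W,(.5075,.166,.113)))
```

```text
strapL [0.5178 0.1149 0.117 ]
strapR [0.4945 0.1149 0.117 ]
headL top [0.4888 0.1133 0.086 ]
headL back top [0.4909 0.1069 0.086 ]
headR [0.4554 0.112  0.086 ]
plateR [0.492  0.1097 0.09  ]
plateR far [0.492  0.1023 0.09  ]
plate in [0.4993 0.1097 0.09  ]
tip [0.5415 0.1239 0.075 ]
[298.12296666 283.61733036]
```

```bash
python3 -m crank '[0,0,0,0,0,-0.04,0,0,0,0,0.03,0.03,-0.04,0,0,0,0,0.04,0.04,0,0,0,0,0,0,0,0,0]'
python3 - <<'E'
from h import *
pose()
a=camera('scene');cv2.imwrite('pics/s42.png',a);b=camera('side');cv2.imwrite('pics/d42.png',b);crop(b,290,90,460,270,4,'pics/d42c.png')
E
```

```text
time: 67.82
eef_pos: [0.4162, 0.0516, 0.2347]
ee_rot: [-0.706, 0.708, 0.0, -0.0]
contact_force: [0.8, 0.1, -0.3]
grip_width: 1.001
t 67.83 p [0.4162 0.0516 0.2347] x [-0.003 -1.     0.   ] y [-1.     0.003  0.001] z [-0.001 -0.    -1.   ] F [ 0.8  0.1 -0.3] w 1.001 q [-0.07  0.01 -0.31  1.25 -0.   -1.64]
```

View pics/s42.png

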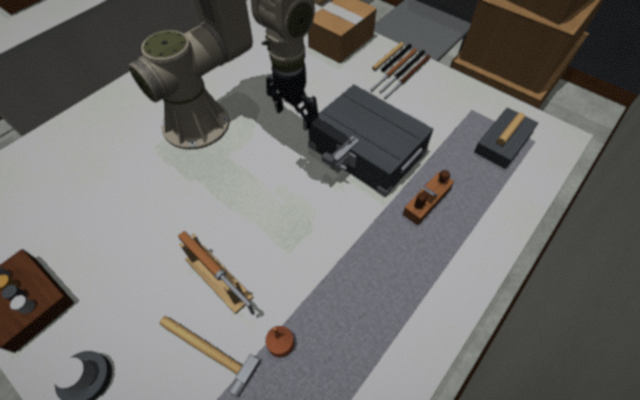

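View pics/d42c.png

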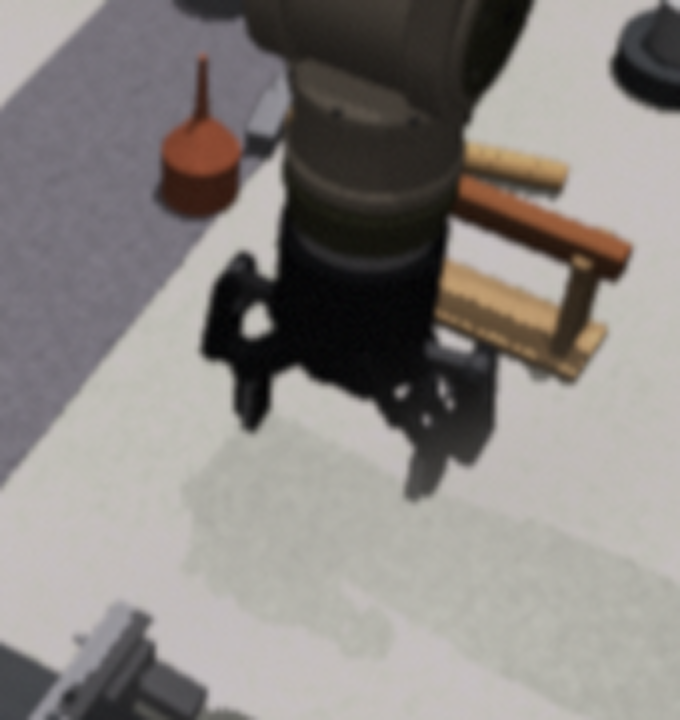

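Final check: the chest is shut with the pin in the hasp, the hook is on its stand as at the start, and the plane, oil can and hammer have not moved.

Run:
```python
from bench import job
print(job.hand_in())
```

```text
the job is handed in; nothing more can be done
None
```

The job is done and handed in at about 68 s; it gave no verdict.

- **Goods:** I drew the padlock, mug and ring off the felt with the hook alone, then placed all three in the chest by hand. The camera views showed them inside before the lid was shut.
- **Hook:** It is back on its stand, and the final scene picture shows it as it was at the start.
- **Lid:** I pushed it shut until it stopped moving, with the top at 113 mm, its nominal shut height, under 12 N.
- **Pin:** It went in from the robot's side and its shank sticks out about 22 mm beyond the far plate. It did not move when I pushed the head with 21 N. A close-up measured a gap of about 1–3 mm between the head and the fork. I take this to be the head sagging slightly in the oversize hole; it is within the 6 mm allowed.
- **Left alone:** The plane, oil can and hammer look unmoved, judged by eye only. The arm was clear of everything at hand-in.

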